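# Set the screw jack head and lay the rail across it

## Robot

A 6-joint arm with a two-finger parallel gripper is mounted at the origin on the work surface. World frame = base frame: x ahead of the robot, y to its left, z up, the work surface at z = 0. Lengths are in m, angles in degrees, forces in N, time in s.
With the tool pointing down it reaches from about 0.35 to 0.875 m from the base axis. Payload 4.2 kg.
Tool frame: the origin (TCP) lies on the centre line of the jaws, within the pads' length; the fingertips stand 8 mm ahead of it and the grasp point (between the pads) lies 11 mm behind it; z points along the fingers, y is the direction in which the jaws open and shut (so a half turn about z gives the same grasp; the last joint's range is limited). The gripper opens to 87 mm and grips with 3 to 60 N. Pads are 19 mm wide; open, the fingers measure 117 mm over their backs; the gripper's body (75 mm by 190 mm) begins 51 mm behind the grasp point.
Start: joints at [83.228, 22.042, 0.453, 0, -68.411, -14.817], TCP at [0.23, 0.581, 0.231] pointing down, gripper open.
Joint ranges: [-179.83, 179.83], [-69.29, 118.12], [-61.27, 80.66], [-181.25, 117.63], [-171.15, -9.14], [-177.46, 177.46]. Speed limits (degrees/s): [159.86, 159.86, 180, 180, 180, 180].

## Interface

Orientations are given as a 3x3 rotation matrix whose columns are the frame's x, y, z axes.
In Python, from station import sense, capture, finish_job, recognise gives the robot as it stands.
- The arm moves only by the tool apply_moves, never from a script. Its argument "plan" is a list that holds one entry, the list of rows, each a list of 7 numbers: the opening in per cent of the stroke, from 0 (shut) to 100 (fully open), then the shift along the world's x, y, z in units of 25 mm (1.0 is 25 mm), then the turn, a rotation vector about the world's x, y, z in rad. A call has 1 to 12 rows; each row shifts and turns the pose as measured when the row begins; what a row does not reach is not made up. A row lasts 1/12 s, in which the tool goes at most 41.7 mm and 7.16 degrees, less where a joint would pass 70% of its speed; a pose out of reach is approached as far as the arm can. A call is refused whole if a number of a shift passes 1 or a number of a turn 0.125, either way. A call with a gripper value outside its range is refused whole. The fingers move at their own pace and stop on an object; the grip force is fixed at half the most. Time passes only in rows, so rows that do not move let the fingers close. It gives the time, the measured TCP pose, the force and the opening at its end, in the units of the state.
- sense(): the state, without advancing time (a new reading comes with each control period).
- capture(name): name is "scene" or "top"; returns a dict with "pixels" (420x560x3 uint8, red, green, blue), "depth" (420x560 float32, m along the optical axis (not along the pixel's ray), 0 where there is no reading), "mtx" (3x3 intrinsics, pixels), "R" (3x3) and "t" (3): a world point X has camera coordinates R X + t. Camera axes: x right, y down, z forward; pixel columns grow to the right and rows downward; lengths in m; the calibration is good to about 2 mm. A picture is of the moment at which its call begins.
- finish_job(): hands the job in, once; it reports no verdict.
Trained networks look in a picture, given as the dict that the camera call returned (one of the last four; its "shot" number tells which), for a name from the list of things; names that differ only in an ending like _2 or _b are one class to them, and where a whole thing is asked for, a point or a joint stands for the part that bears it (a point fixed in the world has none). Each returns a list of dicts, best first, with "score" (0 to 1); they miss things now and then, are a little off and sometimes report something else, mostly with a low value. They report only what shows in the picture. A call takes as long as a camera call. They do not tell look-alikes from the thing itself.
- recognise(label, picture): "at" ([x, y, z] in m, in the coordinates of the camera as it stood for that picture, good to about 4 mm: the middle of the surface that is visible of it).
The state is a dict: "time_s": time; "joints": joint angles; "joint_velocities": joint speeds; "effort": joint torques, N m; "tcp_pos": TCP position; "ee_rot": TCP orientation; "wrist_force": force on the tool from outside, world axes, zero at the start; "moment": the same for the moment, N m; "gripper_width": opening from 0.0 (shut) to 1.0 (fully open).
Only numpy, scipy, OpenCV 4.12 (cv2) and the standard library are available. Lean on these libraries where they do the work, as an engineer would, in place of code of your own. Each camera call takes 0.05 s, during which the arm holds its last target.

## Task

First screw the U-shaped jack head down, clockwise seen from above and by less than one turn, until its open end points straight at the fixed rest, and let go of it. Then draw the narrow slotted rail out of the stock rack by its end, set it down flat on the bench and let go, take it again by its middle and lay it, slots up, in both channels, resting on the seats of the jack head and the fixed rest, and let go. Leave the other two profiles, the carton and the can where they are.

Things in the scene. Friction and masses are not known exactly. Their poses are not given: they have to be found in the camera images.
- head (a joint): turn of the jack head on its upright screw, rad: 0 = set (open end points at the fixed rest, seats level), positive = unscrewed counter-clockwise seen from above by that angle. Starts between 1.2 and 2.9; a clockwise turn lowers it 8 mm. Friction 0.12 N m: it stays where left. No stop at 0: it turns on past it
- head_mid (a point): grey metal U-shaped head on a screw jack (fixed round base, 90 mm): channel 36 mm wide inside, 48 over its two cheeks, each 50 long, 6 thick, 40 high; back end closed by a plate, inner face 22 mm behind this point. Point: on the screw axis, half-way up the cheeks, 20 mm over the seat, 98 over the bench when set. x: out of the open end; z up. Grip across the cheeks' outsides
- rest_mid (a point): fixed rest, 150 mm from the jack axis: a post with a channel open at both ends, 36 mm wide inside, 48 mm outside, 40 mm long, cheeks 40 mm high. The point is the middle of the channel, half-way up the cheeks (20 mm above the seat, 98 mm over the bench). x points along the channel, straight away from the jack, z up
- rail_center (a point): narrow grey metal box rail with a row of small slots along its top: 190 mm long (its x), 30 mm wide (y), 40 mm high (z), about 0.3 kg; the point is its centre. It lies flat in one of the three bays of the rack, with about 70 mm of its +x end sticking out of the mouth. When laid, its centre is 63 mm (42 to 80) from the rest's middle towards the jack
- rack_mouth (a point): low stock rack fixed to the bench, 258 mm wide, 130 deep, 82 high: three bays in a row, 78 mm wide and 54 high inside, 84 apart, floor 20 mm over the bench, covered by a board, closed at the back. The point: middle of the mouth, 40 mm over the bench; y points straight out of the mouth (pull this way), x along the row of bays
- wide_center (a point): wide plain grey metal box rail, 190 x 46 x 40 mm, no slots, in another bay of the rack, also sticking out about 70 mm; the point is its centre, x along it. Leave it
- angle_center (a point): grey metal L-shaped angle profile, 190 x 40 x 40 mm, in another bay, also sticking out about 70 mm; the point is its middle, 20 mm above its underside, x along it. Leave it
- carton_center (a point): small cardboard carton 80 x 100 x 60 mm standing on the bench; its centre. Leave it
- can_center (a point): white can, 66 mm across and 150 mm high, standing on the bench; its centre. Leave it
Things that resemble listed ones, but are neither listed nor needed, are in the scene too. What is shaped like the part that bears head but blue is not meant. What is shaped like the part that bears rail_center but yellow is not meant.

How it is judged:
By the outcome, as a careful person would: the job done as asked, in the order asked, and still so for the second after the job is handed in, with the robot touching nothing.
It also fails if it takes over 69 s, if anything falls off the work surface, if the arm or the gripper's body presses on something with over 40 N, if the wrist force passes 120 N, or if a joint passes its speed limit or range.

## Working session

There is one attempt and no reset: what is moved stays moved. The work goes in short steps, Python scripts to look and compute and a tool call to move; the robot and the scene stay as the last step left them, time stands still between calls to the robot, and variables do not carry over. Pictures are saved under pics/ and viewed, and the job is handed in when it is done.

Besides the shell and the picture viewer there is one more tool, called after "Emit:" by a JSON object that holds its "method" and its "body". apply_moves: Moves the arm, as the interface text tells. Its arguments: {"type":"object","properties":{"plan":{"type":"array","items":{"type":"array","items":{"type":"array","items":{"type":"number"}}}}},"required":["plan"]}

```bash
mkdir -p pics; ls; cat > h.py <<'E'
import numpy as np, cv2
from station import sense, capture, finish_job, recognise
def save(c,name,crop=None,s=1):
    im=c['pixels'][:,:,::-1]
    if crop: im=im[crop[1]:crop[3],crop[0]:crop[2]]
    if s!=1: im=cv2.resize(im,None,fx=s,fy=s,interpolation=cv2.INTER_CUBIC)
    cv2.imwrite('pics/'+name+'.png',im)
def toworld(c,p): return np.asarray(c['R']).T@(np.asarray(p)-np.asarray(c['t']))
def pix(c,X):
    p=np.asarray(c['R'])@np.asarray(X)+np.asarray(c['t']); q=np.asarray(c['mtx'])@p; return q[:2]/q[2]
def cloud(c):
    d=c['depth'];K=np.asarray(c['mtx']);v,u=np.mgrid[:420,:560]
    P=np.stack([(u-K[0,2])/K[0,0]*d,(v-K[1,2])/K[1,1]*d,d],-1)
    W=(P-np.asarray(c['t']))@np.asarray(c['R']); W[d==0]=np.nan
    return W
E
python3 - <<'E'
from h import *
np.set_printoptions(precision=4,suppress=True)
print(sense())
for n in('scene','top'):
    c=capture(n);save(c,n+'0')
    np.savez(''+n+'0.npz',**{k:c[k] for k in('pixels','depth','mtx','R','t')})
    print(n,c['R'],c['t'],c['mtx'])
    for l in('head','head_mid','rest_mid','rail_center','rack_mouth','wide_center','angle_center','carton_center','can_center'):
        try:
            for r in recognise(l,c)[:4]:
                w=toworld(c,r['at']);print(l,round(r['score'],2),w,pix(c,w).round())
        except Exception as e: print(l,e)
E
```

```text
pics
{'time_s': 0.0, 'joints': array([ 83.2286,  22.0942,   0.3799,  -0.0295, -68.4108, -14.8179]), 'joint_velocities': array([ 0.0723, -0.0026,  0.0721, -0.0321,  0.0094, -0.0313]), 'effort': array([ -0.0008, -39.066 ,  18.7411,   4.2198,   0.011 ,  -0.0002]), 'tcp_pos': array([0.2297, 0.5806, 0.2294]), 'ee_rot': array([[ 0.9298, -0.3681, -0.0007],
       [-0.3681, -0.9298, -0.0021],
       [ 0.0001,  0.0022, -1.    ]]), 'wrist_force': array([-0.0806, -0.5696, -0.0499]), 'moment': array([-0.0338,  0.0046,  0.0109]), 'gripper_width': 0.9991198782261544}
scene [[-0.6979  0.7162 -0.0025]
 [ 0.5905  0.5734 -0.5679]
 [-0.4053 -0.3978 -0.8231]] [ 0.3963 -0.2462  1.6936] [[539.5053   0.     276.2187]
 [  0.     539.5053 199.1391]
 [  0.       0.       1.    ]]
head 0.84 [0.5871 0.1548 0.1003] [316. 254.]
head 0.66 [ 0.5431 -0.0215  0.0938] [277. 203.]
head 0.4 [ 0.514  -0.2397  0.0274] [230. 166.]
head_mid 0.92 [0.5838 0.1533 0.0961] [317. 253.]
head_mid 0.92 [ 0.539  -0.0226  0.0874] [278. 203.]
rest_mid 0.72 [0.6385 0.3019 0.0141] [345. 322.]
rail_center 0.97 [ 0.4464 -0.2322  0.0551] [2
[... 570 characters left out ...]
 [218. 182.]
head_mid 0.84 [ 0.5425 -0.0202  0.0862] [279. 192.]
head_mid 0.82 [0.5761 0.1606 0.0823] [217. 182.]
rest_mid 0.79 [0.6146 0.2867 0.0076] [179. 176.]
rail_center 0.91 [ 0.2651 -0.3396  0.0387] [390. 289.]
rail_center 0.79 [ 0.4267 -0.2284  0.0562] [350. 233.]
rail_center 0.69 [ 0.5165 -0.229   0.0224] [347. 205.]
rack_mouth 0.61 [ 0.5161 -0.3256  0.0808] [383. 201.]
wide_center 0.78 [ 0.5946 -0.2259  0.0571] [347. 177.]
wide_center 0.18 [0.5778 0.1607 0.0819] [217. 181.]
angle_center 0.51 [ 0.5153 -0.2308  0.0222] [348. 206.]
carton_center 0.59 [0.7336 0.0693 0.0618] [249. 133.]
can_center 0.95 [0.3822 0.1137 0.1541] [230. 244.]
can_center 0.67 [0.5787 0.1625 0.0786] [216. 181.]
```

View pics/scene0.png

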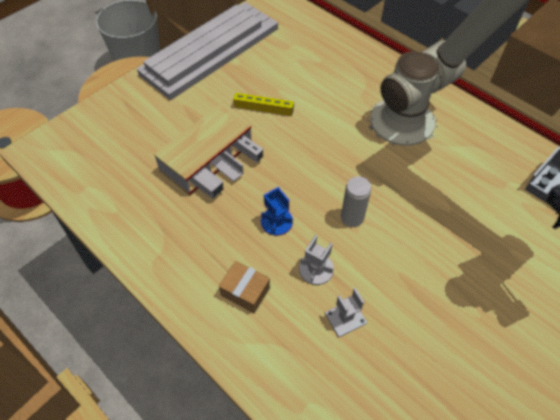

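View pics/top0.png

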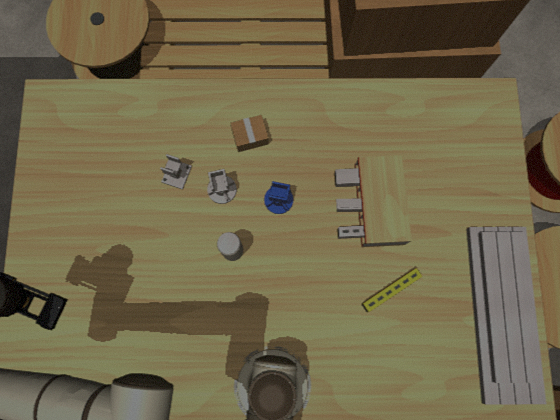

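```bash
python3 - <<'E'
import numpy as np,cv2
a=np.load('scene0.npz')['pixels'][:,:,::-1];b=np.load('top0.npz')['pixels'][:,:,::-1]
cv2.imwrite('pics/c1.png',cv2.resize(a[170:360,220:420],None,fx=3.1,fy=3.1,interpolation=2))
cv2.imwrite('pics/c2.png',cv2.resize(b[120:220,140:310],None,fx=4.5,fy=4.5,interpolation=2))
cv2.imwrite('pics/c3.png',cv2.resize(a[80:220,160:320],None,fx=4.2,fy=4.2,interpolation=2))
E
```

```text
(no output)
```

View pics/c1.png

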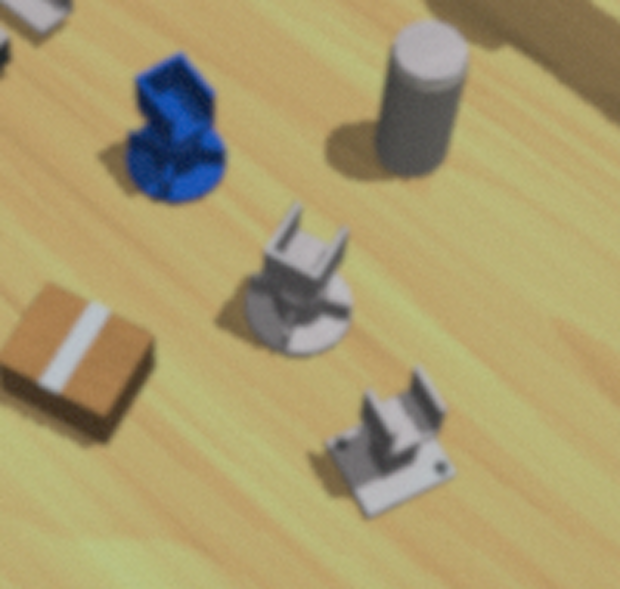

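View pics/c2.png

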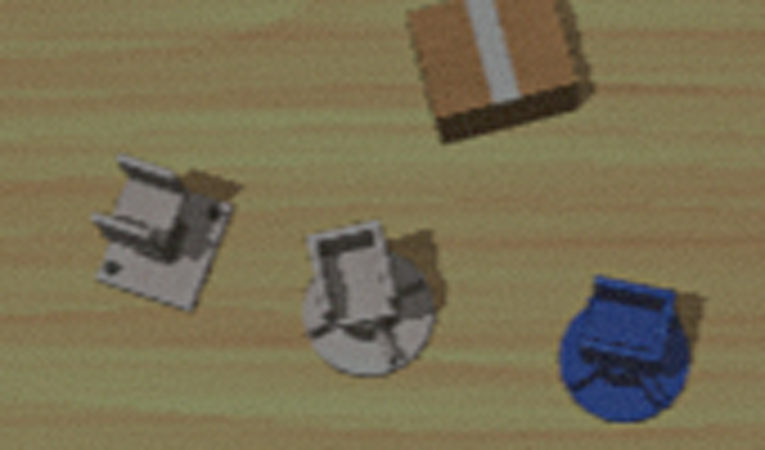

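View pics/c3.png

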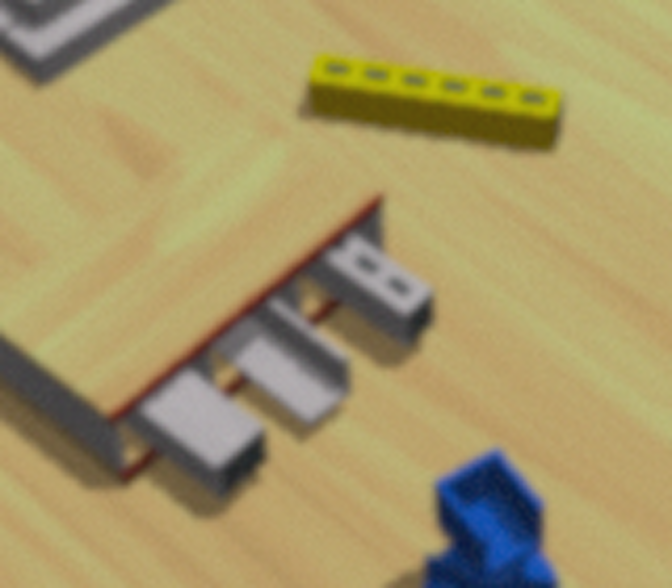

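Could be taken for the head: grey U on a round base, scene (316,254) or top (218,182), and the blue one at (277,203). I choose the grey one; its back plate is on the +x side, so it opens toward -x. The grey post on a square plate at (347,315) is the fixed rest.

Could be taken for the rail: slotted grey at scene (248,148), angle (230,166), wide plain (209,180) and yellow slotted on the bench (263,103). I choose the slotted grey one; crop c3 shows its slots. Next I measure.

```bash
python3 - <<'E'
from h import *
np.set_printoptions(precision=4,suppress=True)
C={n:dict(np.load(n+'0.npz')) for n in('scene','top')}
def tab(name,lo,hi):
    for n,c in C.items():
        W=cloud(c);m=np.all((W>lo)&(W<hi),-1)
        p=W[m];
        h,e=np.histogram(p[:,2],bins=np.arange(lo[2],hi[2]+.004,.004));print(name,n,len(p),dict(zip((e[:-1]*1000).round().astype(int),h)))
tab('jack',[.53,.09,.02],[.64,.21,.14])
tab('rest',[.56,.24,.02],[.70,.36,.14])
tab('rail',[.39,-.26,.0],[.475,-.17,.1])
W=cloud(C['top'])
# top views as height map crop
for n,c in C.items():
    W=cloud(c)
    for nm,lo,hi in(('rest base',[.54,.22,.004],[.72,.38,.02]),('rest top',[.56,.24,.112],[.70,.36,.125]),('rest seat',[.56,.24,.072],[.70,.36,.084]),('jack top',[.53,.09,.114],[.64,.21,.126]),('jack seat',[.53,.09,.075],[.64,.21,.087]),('jack base',[.5,.09,.004],[.66,.23,.03]),('rail top',[.38,-.27,.054],[.48,-.15,.068])):
        p=W[np.all((W>lo)&(W<hi),-1)]
        if len(p)<5: print(n,nm,len(p));continue
        r=cv2.minAreaRect((p[:,:2]*1000).astype(np.float32));print(n,nm,len(p),np.median(p,0),r)
E
```

```text
jack scene 692 {np.int64(20): np.int64(21), np.int64(24): np.int64(22), np.int64(28): np.int64(43), np.int64(32): np.int64(39), np.int64(36): np.int64(9), np.int64(40): np.int64(13), np.int64(44): np.int64(23), np.int64(48): np.int64(13), np.int64(52): np.int64(1), np.int64(56): np.int64(0), np.int64(60): np.int64(0), np.int64(64): np.int64(0), np.int64(68): np.int64(2), np.int64(72): np.int64(19), np.int64(76): np.int64(67), np.int64(80): np.int64(66), np.int64(84): np.int64(27), np.int64(88): np.int64(23), np.int64(92): np.int64(36), np.int64(96): np.int64(15), np.int64(100): np.int64(32), np.int64(104): np.int64(22), np.int64(108): np.int64(24), np.int64(112): np.int64(38), np.int64(116): np.int64(83), np.int64(120): np.int64(53), np.int64(124): np.int64(1), np.int64(128): np.int64(0), np.int64(132): np.int64(0), np.int64(136): np.int64(0), np.int64(140): np.int64(0)}
jack top 443 {np.int64(20): np.int64(9), np.int64(24): np.int64(9), np.int64(28): np.int64(11), np.int64(32): np.int64(20), np.int64(36): np.int64(11), np.int64(40): np.int64(5), np.int64(44): np.int64(4), np.int64(4
[... 5110 characters left out ...]
t 148 [0.6268 0.2937 0.0774] ((621.9820556640625, 296.65069580078125), (41.74464416503906, 46.52959060668945), 73.20804595947266)
top jack top 99 [0.5827 0.1599 0.12  ] ((574.6683349609375, 156.09567260742188), (53.77923583984375, 48.165794372558594), 12.992807388305664)
top jack seat 193 [0.5726 0.1572 0.081 ] ((572.4680786132812, 152.70407104492188), (49.074371337890625, 45.29985046386719), 8.039315223693848)
top jack base 501 [0.5576 0.1433 0.0082] ((580.1652221679688, 160.64041137695312), (158.7118377685547, 138.0912322998047), 0.23849444091320038)
top rail top 241 [ 0.4314 -0.2308  0.0596] ((421.918212890625, -230.526123046875), (76.71854400634766, 49.98435592651367), 87.90607452392578)
```

Emit:
{"method": "apply_moves", "body": {"plan": [[[100, 0.8, -1, 0, 0, 0, 0.12], [100, 0.8, -1, 0, 0, 0, 0.12], [100, 0.8, -1, 0, 0, 0, 0.12], [100, 0.8, -1, 0, 0, 0, 0.12], [100, 0.8, -1, 0, 0, 0, 0.12], [100, 0.8, -1, 0, 0, 0, 0], [100, 0.8, -1, 0, 0, 0, 0], [100, 0.8, -1, 0, 0, 0, 0], [100, 0.8, -1, 0, 0, 0, 0], [100, 0.8, -1, 0, 0, 0, 0], [100, 0.8, -1, 0, 0, 0, 0], [100, 0.8, -1, 0, 0, 0, 0]]]}}

```text
time_s: 2.0
tcp_pos: [0.4744, 0.2722, 0.2311]
ee_rot: [[0.967, 0.255, 0.002], [0.255, -0.967, 0.004], [0.003, -0.003, -1.0]]
wrist_force: [0.4, 0.1, -0.3]
gripper_width: 0.998
```

```bash
cat >> h.py <<'E'
def st():
    s=sense();R=s['ee_rot']
    print('t',round(s['time_s'],2),'tcp',(s['tcp_pos']*1000).round(1),'yawx',np.degrees(np.arctan2(R[1,0],R[0,0])).round(2),'z',R[:,2].round(4),'F',s['wrist_force'].round(1),'M',s['moment'].round(2),'g',round(s['gripper_width']*87,1),'j',s['joints'].round(1))
    return s
def togo(x,y,z,yaw):
    s=sense();R=s['ee_rot'];yw=np.degrees(np.arctan2(R[1,0],R[0,0]))
    # target with tool straight down
    from scipy.spatial.transform import Rotation as Ro
    a=np.radians(yaw);T=np.array([[np.cos(a),np.sin(a),0],[np.sin(a),-np.cos(a),0],[0,0,-1]])
    rv=Ro.from_matrix(T@R.T).as_rotvec()
    print('togo units',((np.array([x,y,z])-s['tcp_pos']*1000)/25).round(3),'rotvec',rv.round(3))
E
python3 -c "
from h import *
st();togo(576,155,170,13.4)"
```

```text
t 2.0 tcp [474.4 272.2 231.1] yawx 14.78 z [ 0.0022  0.0038 -1.    ] F [ 0.4  0.1 -0.3] M [ 0.03 -0.06  0.04] g 86.9 j [ 46.8  14.3 -10.7  -0.1 -64.8  58. ]
togo units [ 4.063 -4.688 -2.444] rotvec [-0.004  0.002 -0.024]
```

Emit:
{"method": "apply_moves", "body": {"plan": [[[100, 0.8, -0.94, -0.5, 0, 0, -0.024], [100, 0.8, -0.94, -0.5, 0, 0, 0], [100, 0.8, -0.94, -0.5, 0, 0, 0], [100, 0.8, -0.94, -0.5, 0, 0, 0], [100, 0.8, -0.94, -0.5, 0, 0, 0], [100, 0, 0, 0, 0, 0, 0]]]}}

```text
time_s: 2.5
tcp_pos: [0.582, 0.1449, 0.1686]
ee_rot: [[0.974, 0.227, 0.008], [0.227, -0.974, 0.008], [0.01, -0.006, -1.0]]
wrist_force: [0.2, -0.2, 0.5]
gripper_width: 0.998
```

```bash
python3 - <<'E'
from h import *
st();togo(576,155,94,13.4)
c=capture('scene');save(c,'s1',(230,140,400,340),3)
c2=capture('top');save(c2,'t1',(130,100,310,230),4)
print(pix(c,sense()['tcp_pos']),pix(c2,sense()['tcp_pos']))
E
```

```text
t 2.5 tcp [582.  144.9 168.6] yawx 13.09 z [ 0.0084  0.0077 -0.9999] F [ 0.2 -0.2  0.5] M [-0.03 -0.04  0.02] g 86.8 j [ 29.4  22.2  -8.7  -0.2 -58.5  73.8]
togo units [-0.239  0.405 -2.984] rotvec [-0.008  0.008  0.005]
[317.39538523 235.41969572] [218.2126575  171.57447587]
```

View pics/s1.png

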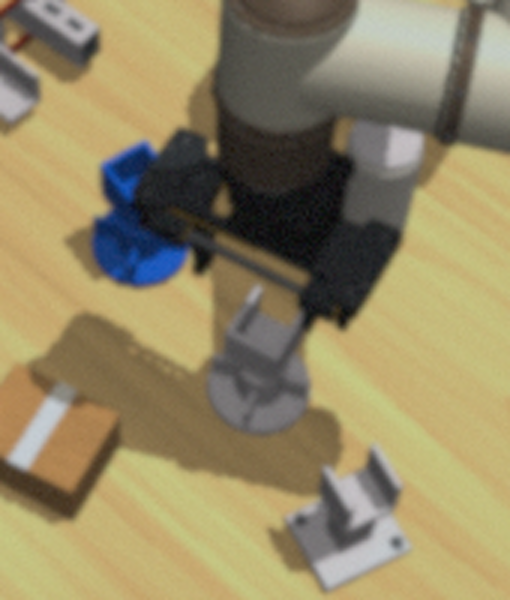

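View pics/t1.png

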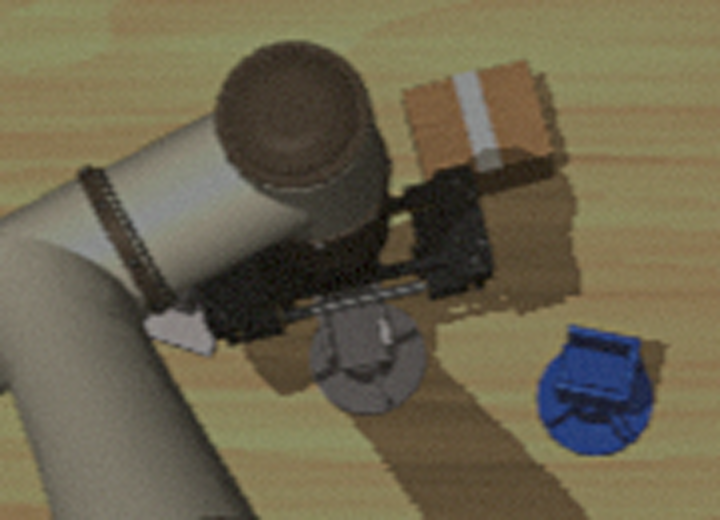

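Emit:
{"method": "apply_moves", "body": {"plan": [[[100, -0.24, 0.4, 0, -0.008, 0.008, 0.005], [100, 0, 0, 0, 0, 0, 0], [100, 0, 0, -0.5, 0, 0, 0], [100, 0, 0, -0.5, 0, 0, 0], [100, 0, 0, -0.5, 0, 0, 0], [100, 0, 0, -0.5, 0, 0, 0], [100, 0, 0, -0.5, 0, 0, 0], [100, 0, 0, -0.4, 0, 0, 0], [100, 0, 0, 0, 0, 0, 0]]]}}

```text
time_s: 3.35
tcp_pos: [0.5722, 0.1723, 0.1048]
ee_rot: [[0.967, 0.254, 0.017], [0.253, -0.967, 0.009], [0.018, -0.004, -1.0]]
wrist_force: [-0.1, 0.2, 0.2]
gripper_width: 1.003
```

```bash
python3 - <<'E'
from h import *
st();togo(575,155,94,13.4)
c=capture('scene');save(c,'s2',(230,140,400,340),3)
E
```

```text
t 3.35 tcp [572.2 172.3 104.8] yawx 14.68 z [ 0.0168  0.0088 -0.9998] F [-0.1  0.2  0.2] M [-0.11  0.1  -0.01] g 87.2 j [ 32.3  25.5 -13.8   0.1 -49.6  72.3]
togo units [ 0.113 -0.691 -0.432] rotvec [-0.009  0.017 -0.022]
```

View pics/s2.png

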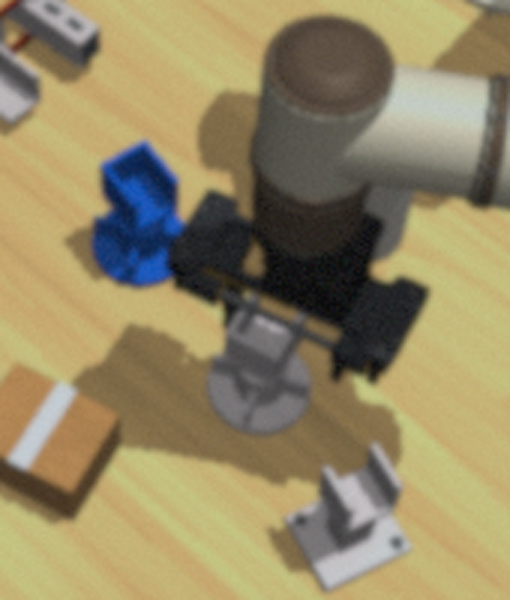

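Emit:
{"method": "apply_moves", "body": {"plan": [[[100, 0, 0, 0, 0, 0, 0]]]}}

```text
time_s: 3.48
tcp_pos: [0.573, 0.1731, 0.1066]
ee_rot: [[0.967, 0.255, 0.019], [0.255, -0.967, 0.009], [0.021, -0.004, -1.0]]
wrist_force: [2.4, -4.4, -2.8]
gripper_width: 1.002
```

Emit:
{"method": "apply_moves", "body": {"plan": [[[100, 0.1, -0.6, 0, 0, 0, 0]]]}}

```text
time_s: 3.57
tcp_pos: [0.5758, 0.1601, 0.1074]
ee_rot: [[0.966, 0.259, 0.021], [0.259, -0.966, 0.01], [0.023, -0.004, -1.0]]
wrist_force: [0.3, -1.1, -0.3]
gripper_width: 1.002
```

Emit:
{"method": "apply_moves", "body": {"plan": [[[100, 0, 0, 0, 0, 0, 0]]]}}

```text
time_s: 3.65
tcp_pos: [0.5761, 0.1593, 0.1084]
ee_rot: [[0.966, 0.258, 0.022], [0.258, -0.966, 0.01], [0.024, -0.004, -1.0]]
wrist_force: [-0.2, 1.3, 0.1]
gripper_width: 1.003
```

```bash
python3 -c "
from h import *
st();togo(575,155,94,13.4)"
```

```text
t 3.65 tcp [576.1 159.3 108.4] yawx 14.96 z [ 0.022   0.01   -0.9997] F [-0.2  1.3  0.1] M [-0.03  0.06  0.03] g 87.2 j [ 31.   25.2 -13.8   0.2 -49.6  73.8]
togo units [-0.043 -0.17  -0.576] rotvec [-0.01   0.022 -0.027]
```

Emit:
{"method": "apply_moves", "body": {"plan": [[[100, 0, -0.15, -0.3, -0.01, 0.023, -0.028], [100, 0, 0, -0.3, 0, 0, 0]]]}}

```text
time_s: 3.82
tcp_pos: [0.578, 0.1565, 0.0963]
ee_rot: [[0.973, 0.229, 0.004], [0.229, -0.973, 0.002], [0.004, -0.001, -1.0]]
wrist_force: [0.1, -0.3, -0.3]
gripper_width: 1.0
```

```bash
python3 -c "
from h import *
st();togo(575,155,94,13.4)"
```

```text
t 3.82 tcp [578.  156.5  96.3] yawx 13.23 z [ 0.0041  0.0022 -1.    ] F [ 0.1 -0.3 -0.3] M [-0.06 -0.05 -0.02] g 87.0 j [ 30.6  26.6 -13.5   0.  -49.7  72.6]
togo units [-0.118 -0.06  -0.092] rotvec [-0.002  0.004  0.003]
```

Emit:
{"method": "apply_moves", "body": {"plan": [[[0, -0.12, -0.06, -0.09, 0, 0.004, 0.003], [0, 0, 0, -0.03, 0, 0.002, 0], [0, 0, 0, -0.03, 0, 0.002, 0], [0, 0, 0, -0.03, 0, 0.002, 0], [0, 0, 0, -0.03, 0, 0.002, 0]]]}}

```text
time_s: 4.23
tcp_pos: [0.5741, 0.1554, 0.0885]
ee_rot: [[0.973, 0.232, -0.012], [0.232, -0.973, 0.001], [-0.011, -0.004, -1.0]]
wrist_force: [-0.5, -0.1, 0.1]
gripper_width: 0.709
```

```bash
python3 -c "
from h import *
st();togo(575,155,94,13.4)
c=capture('scene');save(c,'s3',(230,140,400,340),3)
"
```

```text
t 4.23 tcp [574.1 155.4  88.5] yawx 13.41 z [-0.0119  0.001  -0.9999] F [-0.5 -0.1  0.1] M [-0.07 -0.06 -0.02] g 61.7 j [ 30.5  27.1 -13.6  -0.5 -49.8  73.2]
togo units [ 0.038 -0.015  0.22 ] rotvec [-0.001 -0.012 -0.   ]
```

View pics/s3.png

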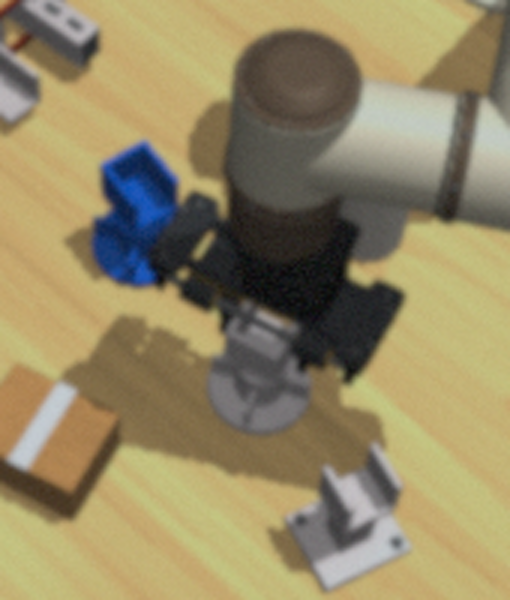

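Emit:
{"method": "apply_moves", "body": {"plan": [[[0, 0, 0, 0.22, 0, -0.012, 0], [0, 0, 0, 0, 0, 0, 0], [0, 0, 0, 0, 0, 0, 0], [0, 0, 0, 0, 0, 0, 0], [0, 0, 0, 0, 0, 0, 0]]]}}

```text
time_s: 4.7
tcp_pos: [0.5738, 0.1533, 0.0938]
ee_rot: [[0.973, 0.231, 0.001], [0.231, -0.973, -0.001], [0.001, 0.001, -1.0]]
wrist_force: [1.2, -1.5, -2.9]
gripper_width: 0.549
```

```bash
python3 -c "
from h import *
st();togo(575,155,94,13.4)
"
```

```text
t 4.7 tcp [573.8 153.3  93.8] yawx 13.34 z [ 8.e-04 -8.e-04 -1.e+00] F [ 1.2 -1.5 -2.9] M [-0.03 -0.32  0.12] g 47.7 j [ 30.6  26.4 -14.2   0.1 -49.4  72.7]
togo units [0.047 0.066 0.008] rotvec [0.001 0.001 0.001]
```

Emit:
{"method": "apply_moves", "body": {"plan": [[[0, 0.01, 0.01, -0.006, 0, 0, -0.11], [0, 0, 0, -0.006, 0, 0, -0.11], [0, 0, 0, -0.006, 0, 0, -0.11], [0, 0, 0, -0.006, 0, 0, -0.11], [0, 0, 0, -0.006, 0, 0, -0.11]]]}}

```text
time_s: 5.12
tcp_pos: [0.5739, 0.1543, 0.0931]
ee_rot: [[0.943, -0.332, 0.002], [-0.332, -0.943, -0.001], [0.002, 0.0, -1.0]]
wrist_force: [1.3, -0.7, -2.9]
gripper_width: 0.549
```

```bash
python3 -c "
from h import *
st();togo(575,154.5,92,-109.5)
"
```

```text
t 5.12 tcp [573.9 154.3  93.1] yawx -19.41 z [ 1.5e-03 -6.0e-04 -1.0e+00] F [ 1.3 -0.7 -2.9] M [ 0.06 -0.31  0.06] g 47.7 j [ 30.7  26.5 -14.2   0.1 -49.3  39.8]
togo units [ 0.042  0.007 -0.043] rotvec [ 2.000e-03  1.000e-03 -1.572e+00]
```

Turning well (−33°); continue.

Emit:
{"method": "apply_moves", "body": {"plan": [[[0, 0.02, 0, -0.006, 0, 0, -0.115], [0, 0, 0, -0.006, 0, 0, -0.115], [0, 0, 0, -0.006, 0, 0, -0.115], [0, 0, 0, -0.006, 0, 0, -0.115], [0, 0, 0, -0.006, 0, 0, -0.115], [0, 0, 0, -0.006, 0, 0, -0.115], [0, 0, 0, -0.006, 0, 0, -0.115], [0, 0, 0, -0.006, 0, 0, -0.115], [0, 0, 0, -0.006, 0, 0, -0.115], [0, 0, 0, -0.006, 0, 0, -0.115], [0, 0, 0, -0.006, 0, 0, -0.115], [0, 0, 0, 0, 0, 0, -0.08]]]}}

```text
time_s: 6.12
tcp_pos: [0.5758, 0.1554, 0.0913]
ee_rot: [[-0.175, -0.985, 0.004], [-0.985, 0.175, -0.005], [0.005, -0.005, -1.0]]
wrist_force: [1.9, -1.5, -2.8]
gripper_width: 0.552
```

```bash
python3 -c "
from h import *
st();togo(575,154.5,92,-109.5)
"
```

```text
t 6.12 tcp [575.8 155.4  91.3] yawx -100.07 z [ 0.004  -0.0053 -1.    ] F [ 1.9 -1.5 -2.8] M [-0.01 -0.47  0.13] g 48.0 j [ 30.8  26.7 -14.2   0.5 -49.  -41.2]
togo units [-0.031 -0.037  0.028] rotvec [ 0.006  0.004 -0.165]
```

Emit:
{"method": "apply_moves", "body": {"plan": [[[0, 0, 0, 0, 0.006, 0.004, -0.09], [0, 0, 0, 0, 0, 0, -0.07], [0, 0, 0, 0, 0, 0, 0]]]}}

```text
time_s: 6.37
tcp_pos: [0.5762, 0.1553, 0.0911]
ee_rot: [[-0.338, -0.941, 0.001], [-0.941, 0.338, -0.0], [0.0, -0.001, -1.0]]
wrist_force: [-0.5, -0.5, -1.5]
gripper_width: 0.553
```

```bash
python3 -c "
from h import *
st();togo(575,154.5,92,-109.3)
"
```

```text
t 6.37 tcp [576.2 155.3  91.1] yawx -109.73 z [ 8.e-04 -3.e-04 -1.e+00] F [-0.5 -0.5 -1.5] M [-0.03 -0.34 -0.1 ] g 48.1 j [ 30.6  26.8 -13.9   0.1 -49.2 -50.4]
togo units [-0.049 -0.032  0.038] rotvec [0.    0.001 0.007]
```

Emit:
{"method": "apply_moves", "body": {"plan": [[[100, 0, 0, 0, 0, 0, 0], [100, 0, 0, 0, 0, 0, 0], [100, 0, 0, 0, 0, 0, 0], [100, 0, 0, 0, 0, 0, 0], [100, 0, 0, 0, 0, 0, 0]]]}}

```text
time_s: 6.78
tcp_pos: [0.5766, 0.1562, 0.0929]
ee_rot: [[-0.331, -0.944, 0.003], [-0.944, 0.331, 0.0], [-0.001, -0.003, -1.0]]
wrist_force: [0.3, 0.1, -1.3]
gripper_width: 0.842
```

Emit:
{"method": "apply_moves", "body": {"plan": [[[100, 0, 0, 0.5, 0, 0, 0], [100, 0, 0, 0.8, 0, 0, 0], [100, 0, 0, 0.8, 0, 0, 0], [100, 0, 0, 0.8, 0, 0, 0], [100, 0, 0, 0.8, 0, 0, 0]]]}}

```text
time_s: 7.2
tcp_pos: [0.5726, 0.1548, 0.1835]
ee_rot: [[-0.329, -0.944, -0.009], [-0.944, 0.329, -0.005], [0.008, 0.007, -1.0]]
wrist_force: [-0.1, 0.3, -0.2]
gripper_width: 0.995
```

```bash
python3 -c "
from h import *
st()
"
```

```text
t 7.2 tcp [572.6 154.8 183.5] yawx -109.2 z [-0.0091 -0.0054 -0.9999] F [-0.1  0.3 -0.2] M [ 0.09 -0.19 -0.04] g 86.6 j [ 30.8  21.3  -7.7  -0.  -61.6 -50. ]
```

```bash
python3 - <<'E'
from h import *
np.set_printoptions(precision=1,suppress=True)
C={n:dict(np.load(n+'0.npz')) for n in('scene','top')}
for n,c in C.items():
    W=cloud(c)*1000
    p=W[np.all((W>[380,-400,72])&(W<[700,-150,92]),-1)]
    print(n,'board',len(p),cv2.minAreaRect(p[:,:2].astype(np.float32)))
    for nm,lo,hi in(('rail',[395,-248,52],[480,-170,66]),('wide',[555,-248,52],[640,-170,66])):
        p=W[np.all((W>lo)&(W<hi),-1)]
        print(n,nm,len(p),cv2.minAreaRect(p[:,:2].astype(np.float32)),p.mean(0))
        for y in range(-250,-190,8):
            q=p[(p[:,1]>y)&(p[:,1]<y+8)]
            if len(q)>3: print(y,len(q),np.percentile(q[:,0],[2,50,98]))
E
```

```text
scene board 3339 ((527.26171875, -329.2880554199219), (264.6526184082031, 140.49249267578125), 1.833817958831787)
scene rail 176 ((435.489990234375, -219.90023803710938), (34.02448272705078, 57.1121711730957), 2.091657876968384) [ 437.8 -219.7   59. ]
-250 18 [424.6 443.2 452.8]
-242 25 [424.6 438.3 451.4]
-234 25 [423.5 441.  451.3]
-226 27 [422.8 437.1 451.9]
-218 23 [420.4 439.4 450.5]
-210 21 [422.3 437.1 451.8]
-202 33 [420.5 436.4 449.8]
-194 4 [436.7 443.5 451.2]
scene wide 303 ((603.5452880859375, -219.1602020263672), (47.60945510864258, 59.135406494140625), 3.04740571975708) [ 604.9 -218.7   59.4]
-250 36 [582.7 608.6 628.4]
-242 35 [582.9 605.1 627.2]
-234 42 [581.9 605.2 627.5]
-226 42 [582.5 604.4 627.5]
-218 41 [581.3 604.1 626.4]
-210 36 [583.5 606.1 625.2]
-202 45 [581.  600.6 624.4]
-194 26 [584.1 611.8 624.2]
top board 3911 ((524.6930541992188, -326.5443115234375), (259.5545654296875, 134.05267333984375), 2.7090604305267334)
top rail 189 ((431.1754455566406, -220.65411376953125), (54.294395446777344, 31.755884170532227), 89.01222229003906) [ 431.2 -220.4   59. ]
-250 20 [418.9 432.3 446.1]
-242 24 [419.3 432.6 446.3]
-234 29 [417.  431.2 446.3]
-226 29 [415.9 431.4 446. ]
-218 32 [416.1 431.3 446.8]
-210 25 [416.8 430.9 443.9]
-202 27 [416.8 430.6 443.7]
top wide 284 ((598.8360595703125, -219.0508575439453), (45.685943603515625, 59.63083267211914), 3.4064688682556152) [ 598.1 -218.5   59.4]
-250 29 [578.4 599.1 621.9]
-242 41 [577.2 599.6 621.7]
-234 34 [577.4 598.  619.5]
-226 40 [577.1 594.3 619.7]
-218 41 [576.7 597.9 620.7]
-210 34 [577.3 598.3 619.3]
-202 38 [576.  595.5 619.7]
-194 27 [579.  600.7 619.2]
```

Emit:
{"method": "apply_moves", "body": {"plan": [[[65, -0.34, -0.95, 0, 0, 0, 0.032], [65, -0.34, -0.95, 0, 0, 0, 0.032], [65, -0.34, -0.95, 0, 0, 0, 0.032], [65, -0.34, -0.95, 0, 0, 0, 0.032], [65, -0.34, -0.95, 0, 0, 0, 0.032], [65, -0.34, -0.95, 0, 0, 0, 0.032], [65, -0.34, -0.95, 0, 0, 0, 0.032], [65, -0.34, -0.95, 0, 0, 0, 0.032], [65, -0.34, -0.95, 0, 0, 0, 0.032], [65, -0.34, -0.95, 0, 0, 0, 0.032], [65, -0.34, -0.95, 0, 0, 0, 0.032], [65, -0.34, -0.95, 0, 0, 0, 0.032]]]}}

```text
time_s: 8.2
tcp_pos: [0.4698, -0.1354, 0.1935]
ee_rot: [[0.084, -0.996, 0.011], [-0.996, -0.084, 0.003], [-0.002, -0.011, -1.0]]
wrist_force: [1.0, -0.0, -0.5]
gripper_width: 0.649
```

```bash
python3 - <<'E'
from h import *
np.set_printoptions(precision=1,suppress=True)
st();togo(434.3,-231,110,-87.3)
for n in('scene','top'):
    c=capture(n);save(c,n[0]+'4',(140,120,310,250) if n=='top' else (230,170,400,340),4 if n=='top' else 3)
    np.savez(n+'1.npz',**{k:c[k] for k in('pixels','depth','mtx','R','t')})
    W=cloud(c)*1000
    for nm,lo,hi in(('rest top',[560,240,110],[700,360,125]),('jack top',[530,90,109],[640,210,126])):
        p=W[np.all((W>lo)&(W<hi),-1)]
        if len(p)>5: print(n,nm,len(p),p.mean(0),cv2.minAreaRect(p[:,:2].astype(np.float32)))
E
```

```text
t 8.2 tcp [ 469.8 -135.4  193.5] yawx -85.16 z [ 0.  0. -1.] F [ 1.  -0.  -0.5] M [ 0.1 -0.   0.1] g 56.4 j [  2.9  10.4 -21.7  -0.2 -57.3   2. ]
togo units [-1.4 -3.8 -3.3] rotvec [-0.  0. -0.]
scene rest top 112 [628.2 294.9 115.5] ((627.8414916992188, 295.07037353515625), (40.096046447753906, 50.2174072265625), 71.70165252685547)
scene jack top 177 [575.5 147.  115.5] ((576.7308959960938, 151.78939819335938), (56.33875274658203, 50.3480110168457), 70.5472183227539)
top rest top 68 [623.1 296.4 116.7] ((622.736572265625, 295.7332763671875), (38.802001953125, 49.38042068481445), 70.04586791992188)
top jack top 124 [569.4 149.7 116.2] ((572.4261474609375, 153.18222045898438), (51.9014892578125, 49.352420806884766), 69.74796295166016)
```

View pics/s4.png

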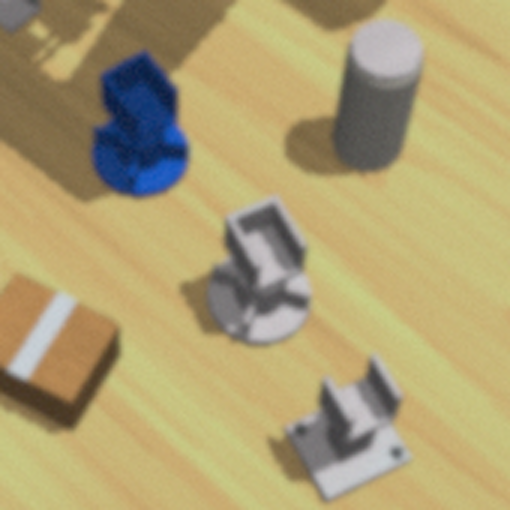

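View pics/t4.png

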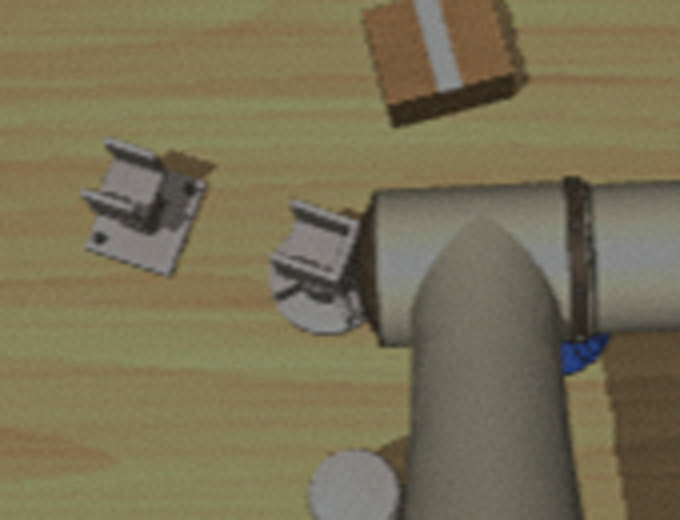

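The head now opens straight at the rest: its cheeks measure about 70.5°, and the line from jack to rest is about 70.5°. On to the rail.

Emit:
{"method": "apply_moves", "body": {"plan": [[[65, -0.36, -0.95, -0.4, 0, 0, -0.03], [65, -0.36, -0.95, -0.5, 0, 0, 0], [65, -0.36, -0.95, -0.5, 0, 0, 0], [65, -0.2, -0.6, -0.5, 0, 0, 0], [65, 0, 0, -0.5, 0, 0, 0]]]}}

```text
time_s: 8.72
tcp_pos: [0.44, -0.2254, 0.1363]
ee_rot: [[0.051, -0.998, 0.024], [-0.999, -0.051, 0.001], [0.0, -0.024, -1.0]]
wrist_force: [-0.1, 0.1, 0.7]
gripper_width: 0.649
```

```bash
python3 -c "
from h import *
st();togo(434.3,-231,90,-87.3)
c=capture('top');save(c,'t5',(300,150,420,270),5)
c=capture('scene');save(c,'s5',(190,80,310,200),5)
"
```

```text
t 8.72 tcp [ 440.  -225.4  136.3] yawx -87.05 z [ 2.380e-02  9.000e-04 -9.997e-01] F [-0.1  0.1  0.7] M [ 0.11 -0.02 -0.  ] g 56.5 j [ -8.4  14.3 -25.9  -0.3 -48.4  11.6]
togo units [-0.226 -0.226 -1.852] rotvec [-0.001  0.024 -0.004]
```

View pics/s5.png

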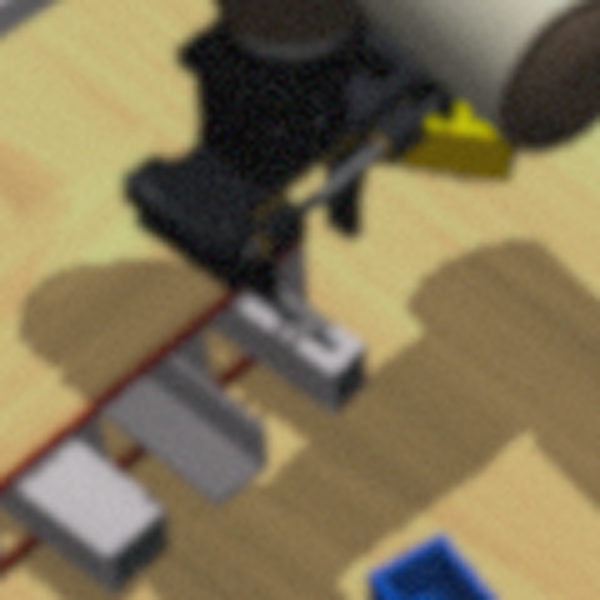

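View pics/t5.png

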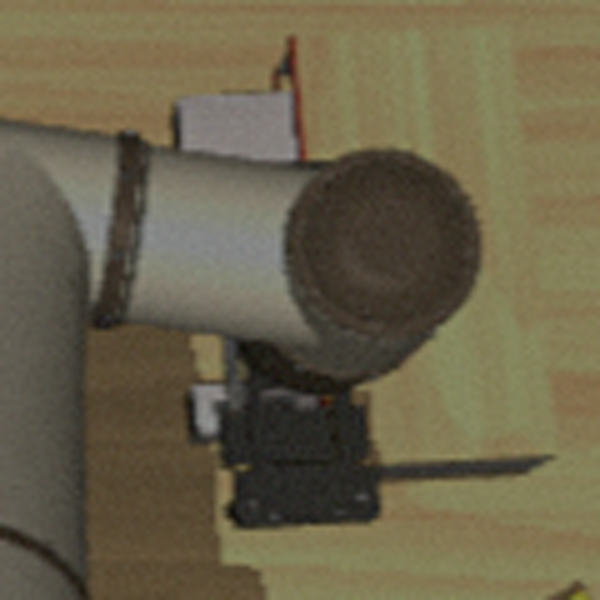

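Emit:
{"method": "apply_moves", "body": {"plan": [[[65, -0.2, -0.06, -0.5, 0, 0.024, -0.004], [65, 0, 0, -0.5, 0, 0, 0], [65, 0, 0, -0.5, 0, 0, 0]]]}}

```text
time_s: 9.07
tcp_pos: [0.4374, -0.2247, 0.0995]
ee_rot: [[0.051, -0.999, 0.001], [-0.999, -0.051, -0.0], [0.0, -0.001, -1.0]]
wrist_force: [0.6, -0.5, 0.4]
gripper_width: 0.649
```

```bash
python3 -c "
from h import *
st();togo(434.3,-227,33,-87.3)
"
```

```text
t 9.07 tcp [ 437.4 -224.7   99.5] yawx -87.07 z [ 1.e-03 -2.e-04 -1.e+00] F [ 0.6 -0.5  0.4] M [ 0.07 -0.04 -0.09] g 56.5 j [ -8.2  17.5 -28.1   0.  -44.3  11.2]
togo units [-0.126 -0.091 -2.658] rotvec [ 0.     0.001 -0.004]
```

Emit:
{"method": "apply_moves", "body": {"plan": [[[65, -0.13, -0.09, -0.5, 0, 0, -0.004], [65, 0, 0, -0.5, 0, 0, 0], [65, 0, 0, -0.5, 0, 0, 0], [65, 0, 0, -0.4, 0, 0, 0]]]}}

```text
time_s: 9.4
tcp_pos: [0.4366, -0.2244, 0.0501]
ee_rot: [[0.053, -0.999, 0.001], [-0.999, -0.053, -0.001], [0.001, -0.001, -1.0]]
wrist_force: [0.7, -0.2, 0.0]
gripper_width: 0.652
```

```bash
python3 -c "
from h import *
st();togo(434.3,-227,33,-87.3)
"
```

```text
t 9.4 tcp [ 436.6 -224.4   50.1] yawx -86.99 z [ 0.0011 -0.0011 -1.    ] F [ 0.7 -0.2  0. ] M [ 0.06 -0.   -0.01] g 56.7 j [ -8.2  21.8 -31.2   0.1 -37.   11.1]
togo units [-0.093 -0.103 -0.684] rotvec [ 0.001  0.001 -0.005]
```

Emit:
{"method": "apply_moves", "body": {"plan": [[[65, -0.1, -0.1, -0.4, 0, 0, -0.005], [65, -0.03, 0, -0.3, 0, 0, 0], [0, 0, 0, 0, 0, 0, 0], [0, 0, 0, 0, 0, 0, 0], [0, 0, 0, 0, 0, 0, 0], [0, 0, 0, 0, 0, 0, 0], [0, 0, 0, 0, 0, 0, 0]]]}}

```text
time_s: 9.98
tcp_pos: [0.4357, -0.2239, 0.0311]
ee_rot: [[0.054, -0.999, -0.002], [-0.999, -0.054, -0.001], [0.001, 0.002, -1.0]]
wrist_force: [-0.7, 0.9, -0.3]
gripper_width: 0.357
```

```bash
python3 -c "
from h import *
st();togo(434.3,-227,33,-87.3)
"
```

```text
t 9.98 tcp [ 435.7 -223.9   31.1] yawx -86.9 z [-0.0017 -0.0014 -1.    ] F [-0.7  0.9 -0.3] M [ 0.17  0.13 -0.  ] g 31.0 j [ -8.1  23.6 -32.2   0.2 -34.3  11.1]
togo units [-0.056 -0.123  0.077] rotvec [ 0.001 -0.002 -0.007]
```

Emit:
{"method": "apply_moves", "body": {"plan": [[[0, 0, 0, 0, 0, 0, 0], [0, 0, 0, 0, 0, 0, 0], [0, -0.01, 0.3, 0, 0, 0, 0], [0, -0.01, 0.4, 0, 0, 0, 0]]]}}

```text
time_s: 10.32
tcp_pos: [0.4352, -0.2066, 0.0314]
ee_rot: [[0.051, -0.999, -0.0], [-0.999, -0.051, -0.001], [0.001, 0.0, -1.0]]
wrist_force: [-0.2, -0.5, -2.5]
gripper_width: 0.341
```

```bash
python3 -c "
from h import *
st();togo(428,-83,33,-87.3)
c=capture('scene');save(c,'s6',(190,80,310,200),5)
"
```

```text
t 10.32 tcp [ 435.2 -206.6   31.4] yawx -87.09 z [-3.0e-04 -1.4e-03 -1.0e+00] F [-0.2 -0.5 -2.5] M [-0.06 -0.02 -0.07] g 29.6 j [ -6.   22.9 -33.4   0.2 -33.7   8.8]
togo units [-0.286  4.946  0.063] rotvec [ 0.001 -0.    -0.004]
```

View pics/s6.png

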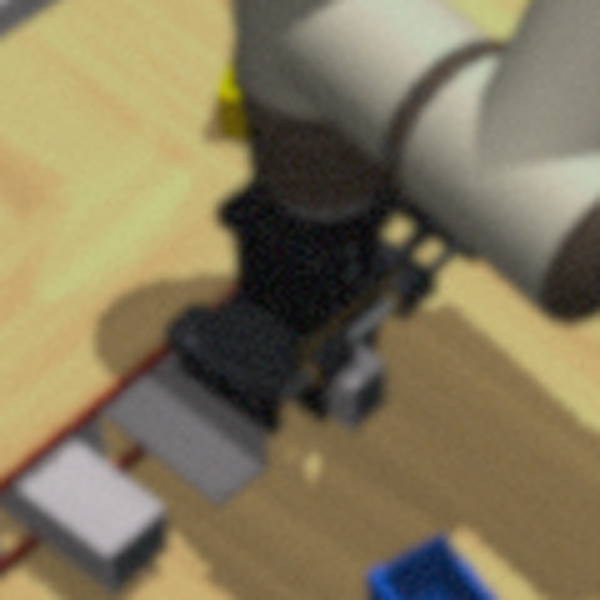

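Emit:
{"method": "apply_moves", "body": {"plan": [[[0, -0.025, 0.5, 0.01, 0, 0, 0], [0, -0.025, 0.5, 0.01, 0, 0, 0], [0, -0.025, 0.5, 0, 0, 0, 0], [0, -0.025, 0.5, 0, 0, 0, 0], [0, -0.025, 0.5, 0, 0, 0, 0], [0, -0.025, 0.5, 0, 0, 0, 0]]]}}

```text
time_s: 10.87
tcp_pos: [0.4294, -0.1252, 0.0315]
ee_rot: [[0.052, -0.999, -0.002], [-0.999, -0.052, -0.001], [0.001, 0.002, -1.0]]
wrist_force: [-0.1, -0.4, -3.6]
gripper_width: 0.341
```

```bash
python3 -c "
from h import *
st();togo(428,-80,33,-87.3)
"
```

```text
t 10.87 tcp [ 429.4 -125.2   31.5] yawx -86.99 z [-2.3e-03 -8.0e-04 -1.0e+00] F [-0.1 -0.4 -3.6] M [-0.01 -0.09 -0.03] g 29.6 j [  4.7  20.5 -38.    0.1 -31.6  -1.8]
togo units [-0.057  1.807  0.059] rotvec [ 0.001 -0.002 -0.005]
```

Emit:
{"method": "apply_moves", "body": {"plan": [[[0, -0.02, 0.45, 0, 0, 0, 0], [0, -0.02, 0.45, 0, 0, 0, 0], [0, -0.02, 0.45, 0, 0, 0, 0], [0, -0.02, 0.45, 0, 0, 0, 0], [0, 0, 0.1, 0, 0, 0, 0]]]}}

```text
time_s: 11.28
tcp_pos: [0.4273, -0.0716, 0.0324]
ee_rot: [[0.055, -0.998, 0.002], [-0.998, -0.055, 0.001], [-0.001, -0.002, -1.0]]
wrist_force: [0.1, 0.7, -3.4]
gripper_width: 0.343
```

```bash
python3 -c "
from h import *
st();togo(428,-80,11,-87.3)
c=capture('scene');save(c,'s7',(190,80,330,220),4.2)
"
```

```text
t 11.28 tcp [427.3 -71.6  32.4] yawx -86.85 z [ 1.7e-03  7.0e-04 -1.0e+00] F [ 0.1  0.7 -3.4] M [ 0.28 -0.01 -0.04] g 29.9 j [ 12.1  19.3 -40.   -0.  -30.6  -8.9]
togo units [ 0.026 -0.335 -0.858] rotvec [-0.001  0.002 -0.008]
```

View pics/s7.png

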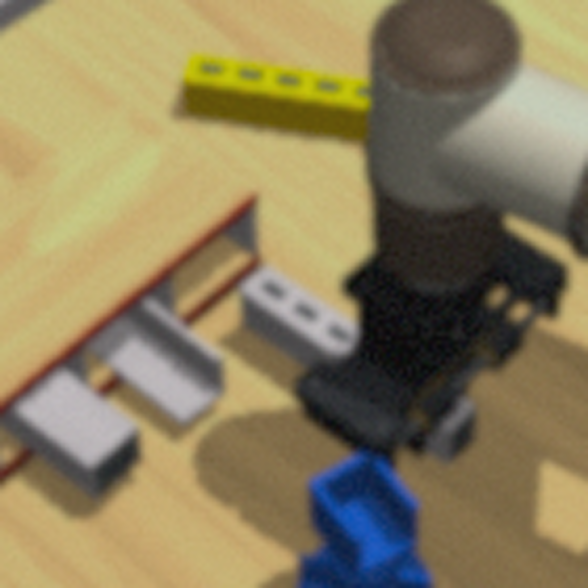

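Emit:
{"method": "apply_moves", "body": {"plan": [[[0, -0.45, -0.1, 0, 0, 0, 0], [0, -0.45, 0, 0, 0, 0, 0], [0, -0.45, 0, 0, 0, 0, 0], [0, 0, 0, -0.25, 0, 0, 0], [0, 0, 0, -0.25, 0, 0, 0]]]}}

```text
time_s: 11.75
tcp_pos: [0.3903, -0.0739, 0.0193]
ee_rot: [[0.057, -0.998, 0.0], [-0.998, -0.057, 0.001], [-0.001, -0.0, -1.0]]
wrist_force: [0.3, 0.4, -2.6]
gripper_width: 0.341
```

```bash
python3 -c "
from h import *
st();togo(390,-76,11,-87.3)
"
```

```text
t 11.75 tcp [390.3 -73.9  19.3] yawx -86.72 z [ 4.e-04  1.e-03 -1.e+00] F [ 0.3  0.4 -2.6] M [ 0.3  -0.09  0.01] g 29.7 j [ 13.   18.4 -45.5  -0.1 -26.1  -9.6]
togo units [-0.013 -0.084 -0.332] rotvec [-0.001  0.    -0.01 ]
```

Emit:
{"method": "apply_moves", "body": {"plan": [[[0, 0, 0, -0.2, 0, 0, 0], [0, 0, 0, -0.13, 0, 0, 0]]]}}

```text
time_s: 11.92
tcp_pos: [0.39, -0.0743, 0.0102]
ee_rot: [[0.058, -0.998, -0.002], [-0.998, -0.058, -0.0], [-0.0, 0.002, -1.0]]
wrist_force: [-8.2, 3.5, 41.3]
gripper_width: 0.342
```

```bash
python3 -c "
from h import *
st();togo(390,-76,11,-87.3)
c=capture('scene');save(c,'s8',(190,60,330,200),4.2)
"
```

```text
t 11.92 tcp [390.  -74.3  10.2] yawx -86.7 z [-0.0021 -0.     -1.    ] F [-8.2  3.5 41.3] M [ 0.93  2.86 -0.15] g 29.8 j [ 12.9  19.6 -45.9  -0.1 -24.6  -9.6]
togo units [ 0.    -0.069  0.032] rotvec [ 0.    -0.002 -0.011]
```

View pics/s8.png

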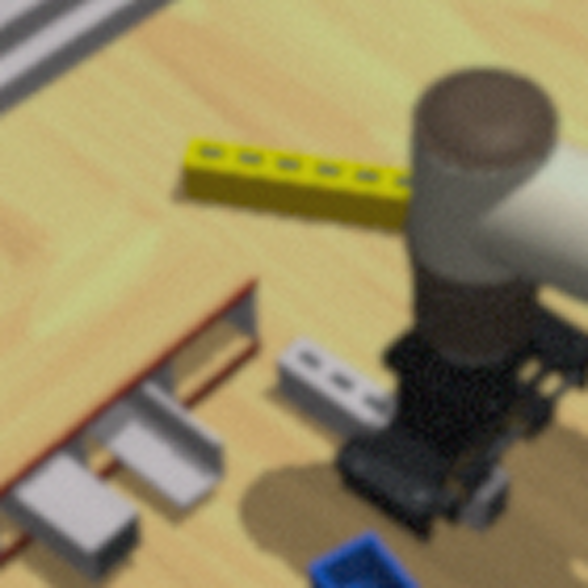

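Emit:
{"method": "apply_moves", "body": {"plan": [[[0, 0, 0, 0.03, 0, 0, 0], [70, 0, 0, 0, 0, 0, 0], [70, 0, 0, 0, 0, 0, 0], [70, 0, 0, 0, 0, 0, 0], [70, 0, 0, 0, 0, 0, 0], [70, 0, 0, 0, 0, 0, 0]]]}}

```text
time_s: 12.47
tcp_pos: [0.3937, -0.0743, 0.0102]
ee_rot: [[0.059, -0.998, 0.0], [-0.998, -0.059, -0.001], [0.001, -0.0, -1.0]]
wrist_force: [0.2, -0.4, -0.1]
gripper_width: 0.63
```

Emit:
{"method": "apply_moves", "body": {"plan": [[[70, 0, 0, 0.5, 0, 0, 0], [70, 0, 0, 0.8, 0, 0, 0], [70, 0, 0, 0.8, 0, 0, 0], [70, 0, 0, 0.8, 0, 0, 0]]]}}

```text
time_s: 12.8
tcp_pos: [0.3904, -0.075, 0.0814]
ee_rot: [[0.059, -0.998, -0.012], [-0.998, -0.059, -0.003], [0.002, 0.012, -1.0]]
wrist_force: [0.1, -0.2, 0.2]
gripper_width: 0.702
```

```bash
python3 -c "
from h import *
np.set_printoptions(precision=1,suppress=True)
st();
for n in('scene','top'):
    c=capture(n);save(c,n[0]+'9',(190,60,330,200) if n=='scene' else (270,150,410,290),4.2)
    W=cloud(c)*1000
    p=W[np.all((W>[340,-236,32])&(W<[440,-20,48]),-1)]
    print(n,len(p),p.mean(0),p.min(0),p.max(0),cv2.minAreaRect(p[:,:2].astype(np.float32)))
    for y in range(-240,-20,12):
        q=p[(p[:,1]>y)&(p[:,1]<y+12)]
        if len(q)>3: print(y+6,len(q),np.percentile(q[:,0],[2,50,98]),q[:,2].mean())
"
```

```text
t 12.8 tcp [390.4 -75.   81.4] yawx -86.63 z [-0. -0. -1.] F [ 0.1 -0.2  0.2] M [ 0.  -0.1 -0. ] g 61.1 j [ 12.8  11.3 -41.2   0.  -38.2  -9.5]
scene 278 [ 397.6 -136.3   38.7] [ 373.8 -235.4   32.2] [417.6 -44.   46.3] ((395.62200927734375, -140.08056640625), (37.003177642822266, 191.99180603027344), 2.864380121231079)
-234 22 [386.4 403.4 416.7] 38.95715444461669
-222 34 [387.7 403.3 415.9] 39.046909106928126
-210 35 [387.3 401.9 417.3] 39.5227063617568
-198 37 [385.3 400.  412.9] 38.923053172878355
-186 7 [407.  412.  413.9] 36.929741157183344
-90 9 [381.4 388.1 394.8] 39.78655698855137
-78 40 [376.7 393.8 409.1] 38.072233037448214
-66 38 [377.7 393.6 409. ] 38.855894401279826
-54 39 [376.3 392.8 408. ] 38.33479813785429
-42 17 [380.1 394.5 408.6] 38.21224539809242
top 445 [ 391.1 -164.5   39.6] [ 372.8 -233.8   32.2] [411.2 -44.2  46.8] ((390.9794006347656, -138.89825439453125), (30.686635971069336, 190.89276123046875), 3.3460569381713867)
-234 18 [382.  393.9 409.5] 38.9356878885859
-222 42 [380.9 395.3 410.9] 39.73895788297308
-210 37 [380.7 392.8 407.9] 39.886335683916286
-198 40 [380.7 395.5 408. ] 39.50306261374859
-186 43 [378.5 393.1 408.4] 39.660605225262096
-174 43 [378.3 393.1 407.7] 40.21473964923103
-162 42 [378.3 392.7 405.5] 39.415960990141315
-150 42 [378.6 390.5 405.7] 38.63125601230082
-138 42 [377.8 390.2 405.2] 39.441376095570284
-126 39 [376.1 389.6 405.1] 39.80178802729141
-114 7 [378.6 387.  396. ] 40.539972934990885
-102 5 [375.1 378.  384.4] 41.534865222121454
-90 12 [375.8 378.4 382.2] 38.997482308704015
-78 12 [375.1 378.4 382. ] 40.77887053531511
-66 19 [372.9 378.6 385.4] 39.462912845916456
```

View pics/s9.png

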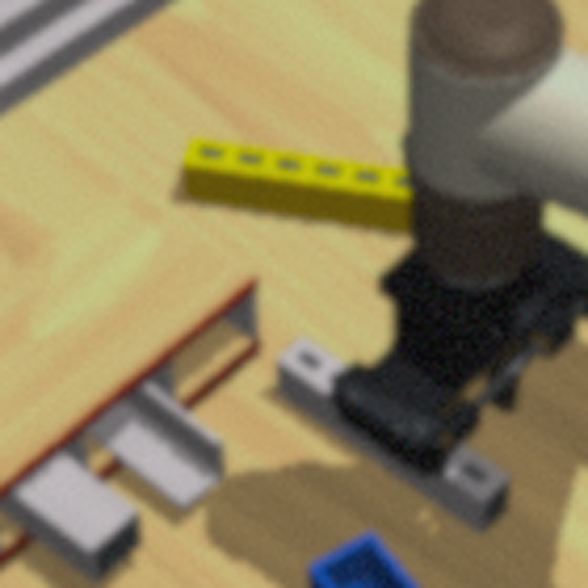

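Emit:
{"method": "apply_moves", "body": {"plan": [[[70, 0.02, -0.6, 0, 0, 0, 0], [70, 0.03, -0.7, 0, 0, 0, 0], [70, 0.03, -0.7, 0, 0, 0, 0], [70, 0.03, -0.5, -0.2, 0, 0, 0], [70, 0, 0, -0.4, 0, 0, 0]]]}}

```text
time_s: 13.32
tcp_pos: [0.3977, -0.1386, 0.0692]
ee_rot: [[0.064, -0.998, 0.005], [-0.998, -0.064, -0.001], [0.001, -0.005, -1.0]]
wrist_force: [1.3, -0.1, -0.7]
gripper_width: 0.699
```

```bash
python3 -c "
from h import *
st();togo(393.4,-139.5,12,-86.7)
"
```

```text
t 13.32 tcp [ 397.7 -138.6   69.2] yawx -86.35 z [ 4.7e-03 -8.0e-04 -1.0e+00] F [ 1.3 -0.1 -0.7] M [ 0.1  -0.05 -0.04] g 60.8 j [  3.1  14.3 -39.6   0.1 -35.9   0.4]
togo units [-0.172 -0.037 -2.288] rotvec [ 0.001  0.005 -0.006]
```

Emit:
{"method": "apply_moves", "body": {"plan": [[[70, -0.16, -0.04, -0.4, 0, 0.005, -0.006], [70, 0, 0, -0.5, 0, 0, 0], [70, 0, 0, -0.5, 0, 0, 0], [70, 0, 0, -0.4, 0, 0, 0]]]}}

```text
time_s: 13.65
tcp_pos: [0.3928, -0.141, 0.0208]
ee_rot: [[0.054, -0.999, -0.0], [-0.999, -0.054, -0.001], [0.001, 0.0, -1.0]]
wrist_force: [0.3, -0.1, -0.6]
gripper_width: 0.701
```

```bash
python3 -c "
from h import *
st();togo(393.4,-139.5,12,-86.7)
"
```

```text
t 13.65 tcp [ 392.8 -141.    20.8] yawx -86.92 z [-4.e-04 -6.e-04 -1.e+00] F [ 0.3 -0.1 -0.6] M [ 0.07 -0.   -0.02] g 60.9 j [  2.8  19.6 -42.7   0.1 -27.7   0.2]
togo units [ 0.023  0.058 -0.351] rotvec [ 0.001 -0.     0.004]
```

Emit:
{"method": "apply_moves", "body": {"plan": [[[70, 0.02, 0.06, -0.25, 0, 0, 0.004], [0, 0, 0, -0.05, 0, 0, 0], [0, 0, 0, 0, 0, 0, 0], [0, 0, 0, 0, 0, 0, 0], [0, 0, 0, 0, 0, 0, 0], [0, 0, 0, 0, 0, 0, 0], [0, 0, 0, 0, 0, 0, 0], [0, 0, 0, 0, 0, 0, 0], [0, 0, 0, 0, 0, 0, 0]]]}}

```text
time_s: 14.4
tcp_pos: [0.392, -0.1391, 0.011]
ee_rot: [[0.058, -0.998, -0.004], [-0.998, -0.058, -0.0], [0.0, 0.004, -1.0]]
wrist_force: [-0.5, -0.6, -2.8]
gripper_width: 0.341
```

```bash
python3 -c "
from h import *
st();togo(393.4,-139.5,12,-86.7)
"
```

```text
t 14.4 tcp [ 392.  -139.1   11. ] yawx -86.68 z [-4.e-03 -4.e-04 -1.e+00] F [-0.5 -0.6 -2.8] M [ 0.09 -0.06 -0.04] g 29.7 j [  3.1  20.8 -43.2   0.  -26.2   0.2]
togo units [ 0.055 -0.015  0.04 ] rotvec [ 0.    -0.004 -0.   ]
```

Emit:
{"method": "apply_moves", "body": {"plan": [[[0, 0, 0, 0.3, 0, 0, 0], [0, 0, 0, 0.7, 0, 0, 0], [0, 0, 0, 0.8, 0, 0, 0], [0, 0, 0, 0.8, 0, 0, 0], [0, 0, 0, 0.8, 0, 0, 0], [0, 0, 0, 0.8, 0, 0, 0], [0, 0, 0, 0.8, 0, 0, 0], [0, 0, 0, 0.8, 0, 0, 0], [0, 0, 0, 0.8, 0, 0, 0], [0, 0, 0, 0.4, 0, 0, 0]]]}}

```text
time_s: 15.23
tcp_pos: [0.3804, -0.1388, 0.193]
ee_rot: [[0.053, -0.998, -0.022], [-0.999, -0.054, 0.002], [-0.003, 0.022, -1.0]]
wrist_force: [-0.1, -0.4, -3.7]
gripper_width: 0.341
```

```bash
python3 -c "
from h import *
st();togo(604,236.4,190,-109.4)
c=capture('scene');save(c,'s10',(190,20,390,220),3)
"
```

```text
t 15.23 tcp [ 380.4 -138.8  193. ] yawx -86.94 z [-0.0219  0.0022 -0.9998] F [-0.1 -0.4 -3.7] M [ 0.11 -0.23 -0.03] g 29.7 j [  3.    2.8 -30.7  -0.2 -57.7   0.1]
togo units [ 8.944 15.007 -0.118] rotvec [-0.006 -0.021 -0.392]
```

View pics/s10.png

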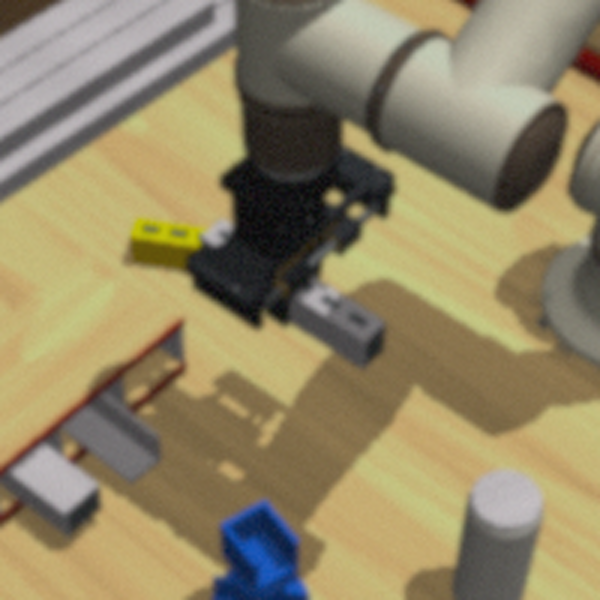

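Emit:
{"method": "apply_moves", "body": {"plan": [[[0, 0.4, 0.6, 0, -0.006, -0.021, -0.03], [0, 0.5, 0.8, 0, 0, 0, -0.03], [0, 0.5, 0.8, 0, 0, 0, -0.03], [0, 0.5, 0.8, 0, 0, 0, -0.03], [0, 0.5, 0.8, 0, 0, 0, -0.03], [0, 0.5, 0.8, 0, 0, 0, -0.03], [0, 0.5, 0.8, 0, 0, 0, -0.03], [0, 0.5, 0.8, 0, 0, 0, -0.03], [0, 0.5, 0.8, 0, 0, 0, -0.03], [0, 0.5, 0.8, 0, 0, 0, -0.03], [0, 0.5, 0.8, 0, 0, 0, -0.03], [0, 0.5, 0.8, 0, 0, 0, -0.03]]]}}

```text
time_s: 16.28
tcp_pos: [0.5173, 0.1026, 0.1867]
ee_rot: [[-0.33, -0.944, -0.02], [-0.944, 0.33, -0.001], [0.008, 0.018, -1.0]]
wrist_force: [0.7, 0.4, -3.6]
gripper_width: 0.342
```

```bash
python3 -c "
from h import *
st();togo(604,236.4,185,-109.4)
"
```

```text
t 16.28 tcp [517.3 102.6 186.7] yawx -109.27 z [-0.0199 -0.0014 -0.9998] F [ 0.7  0.4 -3.6] M [ 0.05 -0.18  0.02] g 29.7 j [ 28.6  15.3 -16.   -0.5 -59.8 -47.6]
togo units [ 3.466  5.351 -0.066] rotvec [ 0.001 -0.02  -0.002]
```

Emit:
{"method": "apply_moves", "body": {"plan": [[[0, 0.5, 0.75, 0, 0, -0.02, 0], [0, 0.5, 0.75, 0, 0, 0, 0], [0, 0.5, 0.75, 0, 0, 0, 0], [0, 0.5, 0.75, 0, 0, 0, 0], [0, 0.5, 0.75, 0, 0, 0, 0], [0, 0.4, 0.6, 0, 0, 0, 0], [0, 0.2, 0.3, 0, 0, 0, 0], [0, 0, 0, 0, 0, 0, 0]]]}}

```text
time_s: 16.95
tcp_pos: [0.5913, 0.2256, 0.175]
ee_rot: [[-0.331, -0.943, -0.021], [-0.944, 0.331, -0.008], [0.014, 0.017, -1.0]]
wrist_force: [-0.4, 0.1, -3.6]
gripper_width: 0.342
```

```bash
python3 -c "
from h import *
st();togo(604,236.4,140,-109.4)
"
```

```text
t 16.95 tcp [591.3 225.6 175. ] yawx -109.33 z [-0.0206 -0.0081 -0.9998] F [-0.4  0.1 -3.6] M [ 0.1  -0.23  0.01] g 29.8 j [ 35.4  25.8  -1.8  -0.3 -63.7 -54.5]
togo units [ 0.508  0.43  -1.399] rotvec [ 0.008 -0.021 -0.001]
```

Emit:
{"method": "apply_moves", "body": {"plan": [[[0, 0.25, 0.2, -0.3, 0.008, -0.021, 0], [0, 0.25, 0.2, -0.4, 0, 0, 0], [0, 0, 0, -0.4, 0, 0, 0], [0, 0, 0, 0, 0, 0, 0]]]}}

```text
time_s: 17.28
tcp_pos: [0.6007, 0.2331, 0.1432]
ee_rot: [[-0.333, -0.943, -0.007], [-0.943, 0.333, -0.003], [0.006, 0.006, -1.0]]
wrist_force: [-0.0, -0.3, -4.6]
gripper_width: 0.345
```

```bash
python3 -c "
from h import *
st();togo(604,236.4,140,-109.4)
"
```

```text
t 17.28 tcp [600.7 233.1 143.2] yawx -109.43 z [-0.0074 -0.0033 -1.    ] F [-0.  -0.3 -4.6] M [0.03 0.03 0.02] g 30.0 j [ 35.5  28.   -3.   -0.1 -59.4 -54.9]
togo units [ 0.133  0.134 -0.128] rotvec [ 0.003 -0.007  0.001]
```

Emit:
{"method": "apply_moves", "body": {"plan": [[[0, 0.13, 0.13, 0, 0.003, -0.007, 0], [0, 0, 0, 0, 0, 0, 0]]]}}

```text
time_s: 17.45
tcp_pos: [0.6031, 0.2348, 0.1419]
ee_rot: [[-0.334, -0.943, -0.003], [-0.943, 0.334, -0.002], [0.003, 0.002, -1.0]]
wrist_force: [-0.0, -0.8, -3.5]
gripper_width: 0.34
```

```bash
python3 - <<'E'
from h import *
np.set_printoptions(precision=1,suppress=True)
st();togo(604,236.4,90,-109.4)
d=np.radians(70.6);ux=np.array([np.cos(d),np.sin(d)]);un=np.array([-np.sin(d),np.cos(d)])
for n in('scene','top'):
    c=capture(n);save(c,n[0]+'11',(270,190,420,340) if n=='scene' else (140,110,290,260),4)
    W=cloud(c)*1000
    for nm,zr,lr in(('railtop',(160,180),(50,260)),('resttop',(111,123),(120,190)),('jacktop',(111,123),(-40,40))):
        L=(W[...,:2]-[575.5,154.2])@ux; N=(W[...,:2]-[575.5,154.2])@un
        m=(W[...,2]>zr[0])&(W[...,2]<zr[1])&(np.abs(N)<35)&(L>lr[0]-90*(nm=='railtop'))&(L<lr[1])
        l,nn=L[m],N[m]
        if len(l)<5: continue
        print(n,nm,len(l),'L',np.percentile(l,[1,99]),'N',np.percentile(nn,[2,98]))
        for a in np.arange(-40,260,20):
            k=(l>a)&(l<a+20)
            if k.sum()>8: print('   ',a+10,k.sum(),np.percentile(nn[k],[3,97]),W[m][k][:,2].mean())
E
```

```text
t 17.45 tcp [603.1 234.8 141.9] yawx -109.5 z [-0. -0. -1.] F [-0.  -0.8 -3.5] M [ 0.1 -0.1  0.1] g 29.5 j [ 35.6  28.2  -2.9   0.  -59.1 -55.1]
togo units [ 0.   0.1 -2.1] rotvec [ 0. -0.  0.]
scene railtop 523 L [ -6.1 178.5] N [-16.3  13.9]
    -10 14 [-16.3  -9.5] 169.65945165011735
    10 13 [-16.1 -10.4] 168.9462356592533
    90 22 [ 0.  18.4] 170.8631216704806
    110 91 [-15.4  12.3] 169.24090875874649
    130 125 [-16.3  13. ] 169.46066134666444
    150 123 [-16.1  12.2] 169.3650450276376
    170 135 [-16.3  12.9] 168.713714148691
scene resttop 52 L [131.4 169.1] N [-26.  -19.8]
    130 12 [-25.8 -20.6] 117.35470809388936
    150 27 [-26.  -19.8] 116.56837901599262
    170 13 [-25.9 -20.4] 116.31649513286268
scene jacktop 48 L [-28.8  -1.8] N [-26.   -5.8]
    -30 26 [-25.7  -5.8] 116.13993523490528
    -10 22 [-25.8 -19.5] 115.35347388210072
top railtop 387 L [-11.  170.3] N [-11.8  18.8]
    -10 51 [-9.1 18.6] 168.90480360966114
    10 80 [-10.2  19. ] 171.07663192760586
    30 79 [-10.1  18.6] 170.04696917682173
    50 76 [-9.7 18.6] 170.4424314424615
    70 34 [-20.4  10. ] 171.13264970554474
    150 39 [ 1.  18.4] 170.03108396552818
    170 27 [ 2.4 19. ] 169.1991552213558
top resttop 10 L [157.5 169.5] N [20.9 26.1]
top jacktop 84 L [-27.5  23.5] N [-20.3  26.6]
    -30 37 [-18.7  24.7] 116.87548965112232
    -10 27 [-20.5  26.5] 117.11529667801709
    10 15 [20.6 26.7] 115.98885902158132
```

View pics/s11.png

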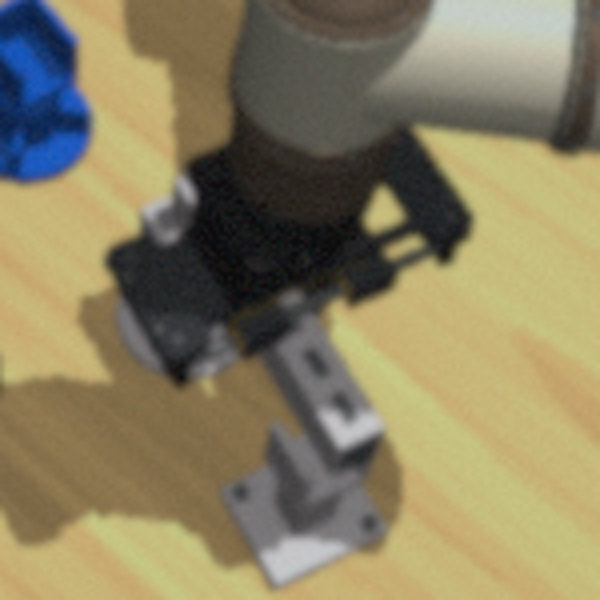

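View pics/t11.png

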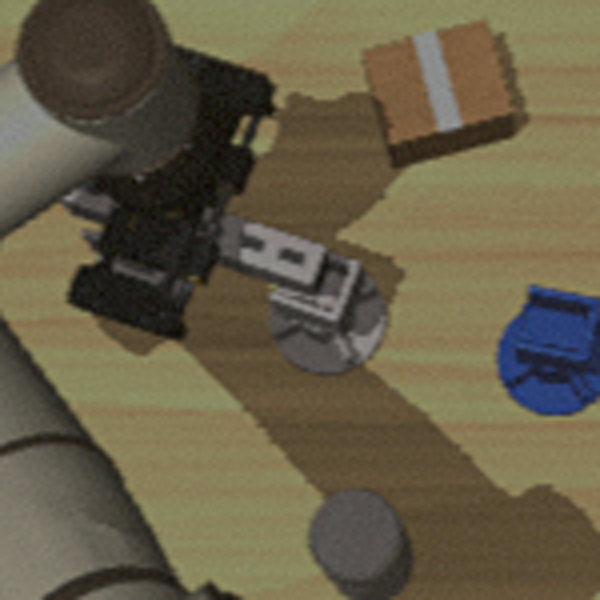

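Emit:
{"method": "apply_moves", "body": {"plan": [[[0, 0.07, 0.1, -0.2, 0, 0, 0], [0, 0, 0, -0.25, 0, 0, 0], [0, 0, 0, 0, 0, 0, 0]]]}}

```text
time_s: 17.8
tcp_pos: [0.6055, 0.2375, 0.1322]
ee_rot: [[-0.334, -0.943, -0.0], [-0.943, 0.334, -0.0], [0.0, -0.0, -1.0]]
wrist_force: [-0.0, -0.2, -3.8]
gripper_width: 0.34
```

```bash
python3 -c "
from h import *
st();togo(604.8,237.3,90,-109.4)
"
```

```text
t 17.8 tcp [605.5 237.5 132.2] yawx -109.52 z [-0.e+00 -2.e-04 -1.e+00] F [-0.  -0.2 -3.8] M [0.08 0.02 0.03] g 29.6 j [ 35.6  28.9  -3.2   0.  -57.9 -55.2]
togo units [-0.03  -0.009 -1.689] rotvec [ 0.    -0.     0.002]
```

Emit:
{"method": "apply_moves", "body": {"plan": [[[0, -0.02, 0, -0.2, 0, 0, 0.002], [0, 0, 0, -0.2, 0, 0, 0], [0, 0, 0, -0.2, 0, 0, 0], [0, 0, 0, 0, 0, 0, 0]]]}}

```text
time_s: 18.13
tcp_pos: [0.6048, 0.2375, 0.1156]
ee_rot: [[-0.332, -0.943, -0.0], [-0.943, 0.332, -0.0], [0.0, 0.0, -1.0]]
wrist_force: [-0.4, -1.1, -4.1]
gripper_width: 0.34
```

```bash
python3 - <<'E'
from h import *
np.set_printoptions(precision=1,suppress=True)
st();togo(604.8,237.3,90,-109.4)
c=capture('top');save(c,'t12',(140,110,290,260),4)
c=capture('scene');save(c,'s12',(270,190,420,340),4)
E
```

```text
t 18.13 tcp [604.8 237.5 115.6] yawx -109.39 z [-0. -0. -1.] F [-0.4 -1.1 -4.1] M [0. 0. 0.] g 29.6 j [ 35.7  29.8  -4.3   0.  -55.9 -55.1]
togo units [ 0. -0. -1.] rotvec [ 0. -0. -0.]
```

View pics/s12.png

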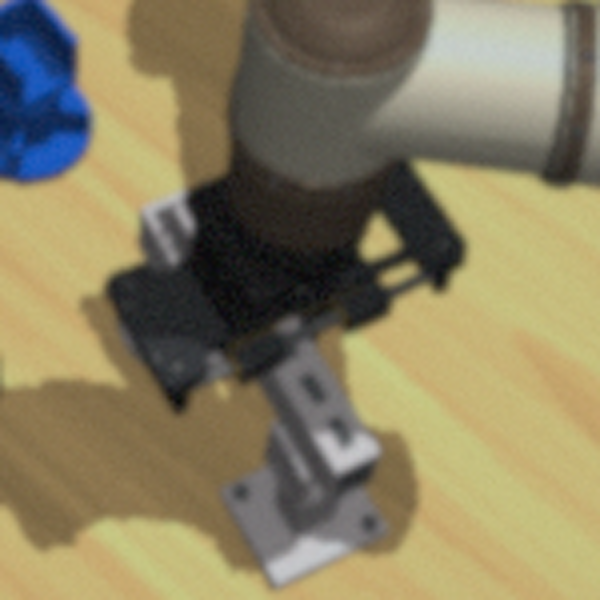

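View pics/t12.png

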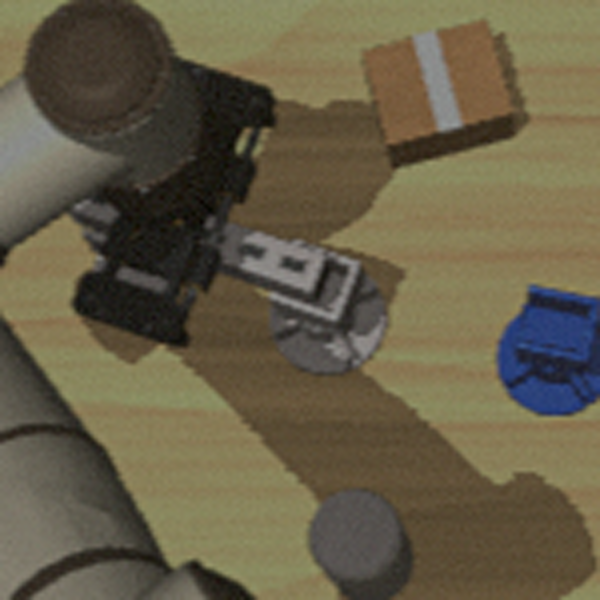

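Emit:
{"method": "apply_moves", "body": {"plan": [[[0, 0, 0, -0.25, 0, 0, 0], [0, 0, 0, -0.25, 0, 0, 0], [0, 0, 0, -0.2, 0, 0, 0], [0, 0, 0, -0.1, 0, 0, 0]]]}}

```text
time_s: 18.57
tcp_pos: [0.6064, 0.2383, 0.0963]
ee_rot: [[-0.331, -0.943, 0.004], [-0.943, 0.331, 0.002], [-0.003, -0.003, -1.0]]
wrist_force: [0.6, 0.2, -4.0]
gripper_width: 0.339
```

```bash
python3 - <<'E'
from h import *
st();togo(604.8,237.3,89,-109.4)
E
```

```text
t 18.57 tcp [606.4 238.3  96.3] yawx -109.35 z [ 0.0043  0.0019 -1.    ] F [ 0.6  0.2 -4. ] M [ 0.03 -0.04  0.01] g 29.5 j [ 35.7  31.   -5.5   0.1 -53.3 -55.1]
togo units [-0.063 -0.04  -0.293] rotvec [-0.002  0.004 -0.001]
```

Emit:
{"method": "apply_moves", "body": {"plan": [[[0, -0.06, -0.04, -0.15, -0.002, 0.004, 0], [0, 0, 0, -0.1, 0, 0, 0], [0, 0, 0, 0, 0, 0, 0]]]}}

```text
time_s: 18.82
tcp_pos: [0.6046, 0.2371, 0.0888]
ee_rot: [[-0.331, -0.944, -0.001], [-0.944, 0.331, -0.001], [0.001, 0.0, -1.0]]
wrist_force: [-0.5, 0.3, 0.9]
gripper_width: 0.341
```

```bash
python3 - <<'E'
from h import *
st();togo(604.8,237.3,89,-109.4)
E
```

```text
t 18.82 tcp [604.6 237.1  88.8] yawx -109.34 z [-7.0e-04 -1.1e-03 -1.0e+00] F [-0.5  0.3  0.9] M [ 0.19  0.12 -0.  ] g 29.6 j [ 35.7  31.4  -5.9   0.  -52.8 -55. ]
togo units [0.007 0.009 0.006] rotvec [ 0.001 -0.001 -0.001]
```

Emit:
{"method": "apply_moves", "body": {"plan": [[[85, 0, 0, 0, 0, 0, 0], [85, 0, 0, 0, 0, 0, 0], [85, 0, 0, 0, 0, 0, 0], [85, 0, 0, 0, 0, 0, 0], [85, 0, 0, 0, 0, 0, 0], [85, 0, 0, 0, 0, 0, 0]]]}}

```text
time_s: 19.32
tcp_pos: [0.608, 0.2386, 0.0934]
ee_rot: [[-0.33, -0.944, 0.008], [-0.944, 0.33, 0.003], [-0.005, -0.007, -1.0]]
wrist_force: [0.2, -0.4, 0.1]
gripper_width: 0.713
```

Emit:
{"method": "apply_moves", "body": {"plan": [[[85, 0, 0, 0.4, 0, 0, 0], [85, 0, 0, 0.6, 0, 0, 0], [85, 0, 0, 0.8, 0, 0, 0], [85, 0, 0, 0.8, 0, 0, 0], [85, 0, 0, 0.8, 0, 0, 0], [85, 0, 0, 0.8, 0, 0, 0], [85, -0.5, 0.3, 0.8, 0, 0, 0], [85, -0.9, 0.5, 0.4, 0, 0, 0], [85, -0.9, 0.5, 0, 0, 0, 0], [85, -0.9, 0.5, 0, 0, 0, 0], [85, -0.9, 0.5, 0, 0, 0, 0]]]}}

```text
time_s: 20.23
tcp_pos: [0.5059, 0.2944, 0.2434]
ee_rot: [[-0.337, -0.942, 0.016], [-0.942, 0.337, 0.006], [-0.011, -0.013, -1.0]]
wrist_force: [0.4, 0.6, 0.7]
gripper_width: 0.85
```

```bash
python3 - <<'E'
from h import *
np.set_printoptions(precision=1,suppress=True)
st()
d=np.radians(70.6);ux=np.array([np.cos(d),np.sin(d)]);un=np.array([-np.sin(d),np.cos(d)])
for n in('scene','top'):
    c=capture(n);save(c,n[0]+'13',(270,190,420,340) if n=='scene' else (140,110,290,260),4)
    save(c,n[0]+'13f')
    W=cloud(c)*1000
    L=(W[...,:2]-[575.5,154.2])@ux; N=(W[...,:2]-[575.5,154.2])@un
    m=(W[...,2]>108)&(W[...,2]<128)&(np.abs(N)<35)&(L>-40)&(L<220)
    for a in np.arange(-40,220,20):
        k=m&(L>a)&(L<a+20)
        if k.sum()>8: print(n,a+10,k.sum(),np.percentile(N[k],[3,97]),np.median(W[k][:,2]),'L',L[k].min(),L[k].max())
E
```

```text
t 20.23 tcp [505.9 294.4 243.4] yawx -109.67 z [ 0.  0. -1.] F [0.4 0.6 0.7] M [ 0.1 -0.1 -0. ] g 73.9 j [ 46.3  17.2  -5.1   0.5 -66.9 -66.1]
scene -30 70 [-25.4  20.9] 115.62428917510476 L -29.24185226701527 -20.10385499903572
scene -10 84 [-25.8  21.8] 116.4706863145644 L -19.125819798318734 -0.06210993439401176
scene 10 151 [-25.2  20.3] 115.98364773717296 L 0.13540227663886453 19.984011399623096
scene 30 116 [-24.4  18.5] 116.70007265310946 L 20.15184080547162 39.6240227980302
scene 50 106 [-16.3  11.6] 117.16191639250493 L 40.088693222013866 59.95624806700747
scene 70 104 [-16.7  11.9] 116.13723081085932 L 60.052993342295075 79.94785812383839
scene 90 111 [-16.5  12.7] 116.58744623458095 L 80.08119727890599 99.98793682148604
scene 110 106 [-17.1  11.8] 116.73308573593528 L 100.00581935559484 119.66879374769469
scene 130 140 [-25.1  19.4] 116.73565871802776 L 120.15480937577205 139.82335602754344
scene 150 179 [-25.6  19.9] 116.16727705937403 L 140.03596068246517 159.83077571378564
scene 170 153 [-25.1  18.8] 116.2070094964738 L 160.16312858376108 179.8430788087672
scene 190 18 [-13.1  10.2] 113.30486958410165 L 180.0896993524757 181.8700590041926
top -30 41 [-20.5  26.5] 117.10539014300693 L -27.626939037622968 -20.1479454543939
top -10 68 [-19.9  26.7] 117.19641014829455 L -19.99000277015583 -0.002297062041554353
top 10 108 [-20.5  26.2] 117.32270033772508 L 0.11875179225457826 19.960585556585606
top 30 86 [-16.5  23.4] 117.81160003941757 L 20.19072197291161 39.64355410935148
top 50 71 [-11.1  17.5] 118.33715346716683 L 40.10622303866448 59.92483275717219
top 70 72 [-11.4  18.3] 116.84153069597332 L 60.29143420840383 79.88766525427961
top 90 76 [-11.   17.9] 116.44253660896157 L 80.17985534618873 99.86070686012314
top 110 74 [-12.4  17.3] 117.70125520733262 L 100.06277505650364 119.82432949554575
top 130 36 [-18.8  17. ] 116.59603610516595 L 120.38078594240552 136.24939581932784
```

View pics/s13.png

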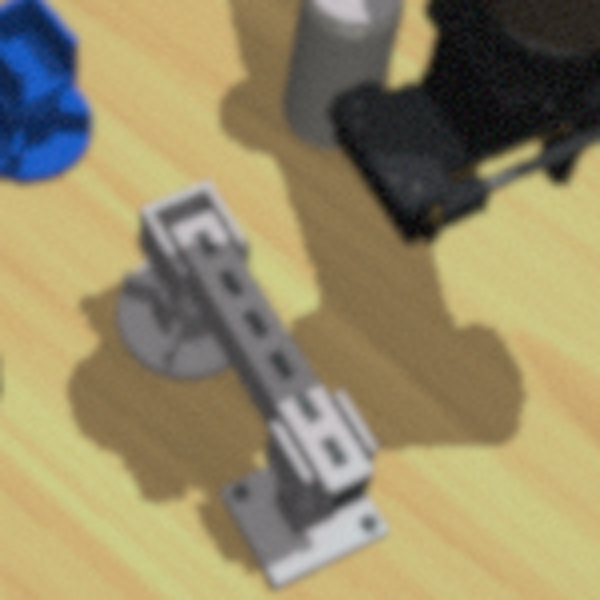

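View pics/t13.png

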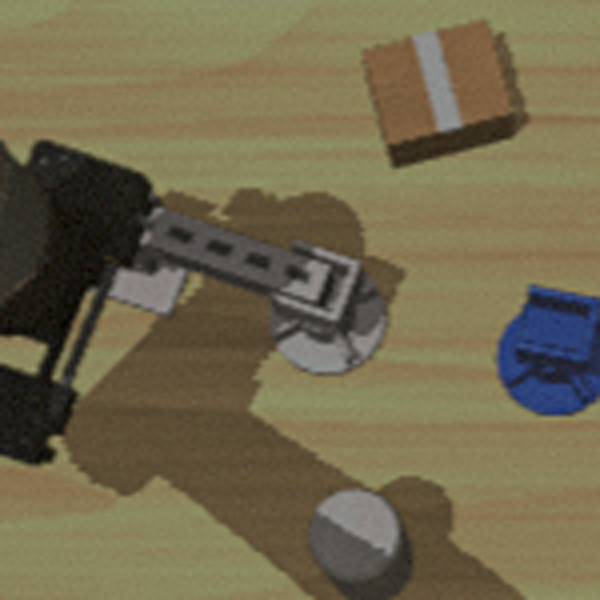

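View pics/s13f.png

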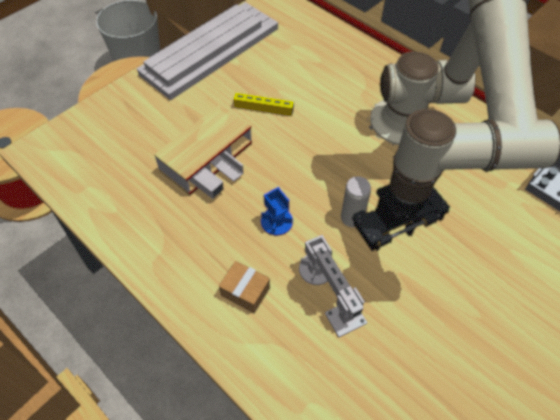

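The scene crop (s13) shows the rail lying slots up in both channels. Its jack end at about (205,240) is inside the head, and its other end is through the rest at about (340,460). The gripper is clear. The full view shows the angle, wide rail, carton and can where they were.

Emit:
{"method": "apply_moves", "body": {"plan": [[[85, 0, 0, 0, 0, 0, 0], [85, 0, 0, 0, 0, 0, 0]]]}}

```text
time_s: 20.5
tcp_pos: [0.504, 0.2958, 0.2456]
ee_rot: [[-0.331, -0.944, 0.018], [-0.944, 0.331, 0.008], [-0.013, -0.014, -1.0]]
wrist_force: [-0.0, 1.0, 0.2]
gripper_width: 0.847
```

```bash
python3 - <<'E'
from h import *
st(); print(finish_job())
E
```

```text
t 20.5 tcp [504.  295.8 245.6] yawx -109.31 z [ 0.0177  0.0077 -0.9998] F [-0.   1.   0.2] M [ 0.08 -0.02  0.01] g 73.7 j [ 46.5  17.   -5.1   0.5 -67.  -66. ]
the job is handed in; nothing more can be done
None
```

The job is done and handed in at 20.5 s. The order was as asked:
- **Head:** I screwed the grey jack head down about 123° clockwise until it opened at the fixed rest, and let go.
- **Rail out of the rack:** I drew the slotted rail out by its end, set it flat on the bench and let go.
- **Rail laid:** I took it again by its middle and laid it, slots up, in both channels, then let go and moved the arm clear.

**Last checks:**
- **Head direction:** It agreed with the line to the rest within about 1°, measured before the rail was laid.
- **Rail seating:** The rail's top is level along its length and flush with the cheek tops (116–118 mm measured, 118 expected). Its centre is about 63 mm from the rest, by the scene camera.
- **Other things:** The wide rail, angle profile, carton and can look unmoved in the pictures; I did not measure them again.

**Disagreements and forces:**
- **Cameras:** The two differ by about 5 mm in world x, so I used their mean for absolute positions. Before lowering, one put the rail 0.3 mm off the channel centre and the other 1.3–2.2 mm. It went in without side force.
- **Forces:** The wrist read about 41 N when I set the rail down on the bench. That load went through the gripped rail and fingers, not the gripper's body.

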